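# Swap the cup on a press-to-run blender

## Task

Lift the used cup out of the blender and stand it upright on the cork mat in the crate's free cell. Then take the fresh cup, turn it until its lugs mesh with the slots of the blender's crown, slide it in and press it right down against the sprung drive plate, and finish while still holding it pressed down: do not let go. Leave everything else standing where it is.

Things in the scene. Friction and masses are not known exactly. Their poses are not given: they have to be found in the camera images.
- used_cup_mid (a point): The used blender cup, at the start standing loose, meshed, in the blender's crown. Stands collar down, 143 mm tall, 0.3 kg; steel body 56 mm across from 32 mm up to a closed top bevelled from 131 mm; below it a black collar 64 mm across (54 at the bevelled foot) with four lugs. This point: on its axis, half-way up (71.5 mm above the foot); z up the axis.
- used_cup_foot (a point): Centre of the used cup's underside; same axes. The lugs point along the cup's +x, -x, +y and -y, reach 42 mm from the axis, are 11 mm wide, and go from 8 to 24 mm above the foot, with rounded undersides.
- fresh_cup_mid (a point): The fresh blender cup, alone on the counter left of the blender, turned any way. Stands collar down, 143 mm tall, 0.3 kg; steel body 56 mm across from 32 mm up to a closed top bevelled from 131 mm; below it a black collar 64 mm across (54 at the bevelled foot) with four lugs. This point: on its axis, half-way up (71.5 mm above the foot); z up the axis.
- fresh_cup_foot (a point): Centre of the fresh cup's underside; same axes. The lugs point along the cup's +x, -x, +y and -y, reach 42 mm from the axis, are 11 mm wide, and go from 8 to 24 mm above the foot, with rounded undersides.
- base: Blender motor base, fixed: round grey housing 132 mm across, 75 mm tall, carrying an aluminium crown 34 mm tall (top 109 mm above the counter): a ring 68 mm across inside, about 94 outside, cut by four slots 16 mm wide, as deep as the crown, along the base's +x, -x, +y, -y. Any quarter turn of a cup fits, with 2 mm play all round. Origin on the counter at its axis, z up.
- well_floor (a point): Centre of the crown's well floor, 75 mm above the counter; axes of the base. A cup's foot is 26 mm above this when its lugs are turned wrong and ride on the crown, 10 mm when meshed and resting on the drive plate, 0 when pressed right down.
- drive (a joint): The sprung drive plate in the well (black disc 48 mm across, 10 mm thick): 0 = up, grows as it is pushed down, 0.010 m = fully down. It resists with 6 N at the top, rising to 12 N fully down, and does not sink under a cup's own weight; it springs up again when the cup is not pressed.
- cork_mat: Round cork mat, 80 mm across and 4 mm thick, fixed on the floor of the one free cell of the crate, in the middle of that cell. Origin at the centre of its underside, 5 mm above the counter.
- crate: Fixed wooden crate 207 x 207 x 60 mm, open at the top, walls and cross dividers 5 mm, floor 5 mm: four cells 96 mm square inside. Three hold a jar, the fourth the cork mat. Origin at the centre of its underside; walls along its x and y.
- jar0: One of three closed jars of kefir in the crate, 62 mm across, 75 mm tall; origin at its foot. Leave alone.
- jar1: One of three closed jars of kefir in the crate, 62 mm across, 75 mm tall; origin at its foot. Leave alone.
- jar2: One of three closed jars of kefir in the crate, 62 mm across, 75 mm tall; origin at its foot. Leave alone.
- tumbler: Drinking glass, 72 mm across, 90 mm tall; origin at its foot. Leave alone.
- cork_jar: Glass jar with cork, 68 mm across, 111 mm tall; origin at its foot. Leave alone.
- tall_bottle: Violet bottle, 76 mm across, 260 mm tall; origin at its foot. Leave alone.
- spoon: Steel spoon lying on the counter. Leave alone.
There are look-alikes about, which are no part of the job. What is shaped like the base but orange or purple is not meant.

How it is judged:
By the outcome, as a careful person would: the job done as asked, in the order asked, and still so for the second after the job is handed in, while the arm keeps its last pose, push and grip.
It also fails if it takes over 64 s, if anything falls off the work surface, if the arm or the gripper's body presses on something with over 40 N, if the wrist force passes 120 N, or if a joint passes its speed limit or range.

## Robot

A 6-joint arm with a two-finger parallel gripper is mounted at the origin on the work surface. World frame = base frame: x ahead of the robot, y to its left, z up, the work surface at z = 0. Lengths are in m, angles in rad, forces in N, time in s.
With the tool pointing down it reaches from about 0.25 to 0.725 m from the base axis. Payload 4 kg.
Tool frame: the origin (TCP) lies at the centre of the arm's flange, where the gripper is bolted on; the fingertips stand 173 mm ahead of it and the grasp point (between the pads) lies 155 mm ahead of it; x points along the fingers, z is the direction in which the jaws open and shut, and the axes are right-handed (so a half turn about x gives the same grasp; the last joint's range is limited). The gripper opens to 85 mm and grips with 20 to 120 N. Pads are 22 mm wide; open, the fingers measure 114 mm over their backs; the gripper's body (76 mm by 85 mm) begins 54 mm behind the grasp point. The pads swing forward as they close: fully open they stand 13 mm farther back than shut.
Start: joints at [1.26, 0.241, 0.005, 1.335, 0, 1.571], TCP at [0.153, 0.476, 0.405] pointing down, gripper open.
Joint ranges: [-2.72, 2.72], [-1.05, 1.87], [-1.09, 1.28], [-1.99, 2.15], [-1.42, 1.44], [-3.14, 3.14]. Speed limits (rad/s): [2.79, 2.79, 3.14, 3.14, 3.14, 3.14].

## Interface

Orientations are given as a unit quaternion [x, y, z, w].
In Python, from workcell import bot gives the robot as it stands.
- The arm moves only by the tool arm_command, never from a script. Its argument "moves" is one flat list of numbers, 7 for each row, row after row: the shift along the tool's x, y, z in m, then the turn, a rotation vector about the tool's x, y, z in rad, then the closure, from -1 (fully open) to 1 (shut). A call has 1 to 20 rows; each row shifts and turns the pose as measured when the row begins, along the tool's axes as they then stand; what a row does not reach is not made up. A row lasts 1/12 s, in which the tool goes at most 41.7 mm and 7.16 degrees, less where a joint would pass 70% of its speed; a pose out of reach is approached as far as the arm can. A call with a gripper value outside its range is refused whole. The fingers move at their own pace and stop on an object; the grip force is fixed at half the most. Time passes only in rows, so rows that do not move let the fingers close. It gives the time, the measured TCP pose, the force and the opening at its end, in the units of the state.
- bot.get_obs(): the state, without advancing time (a new reading comes with each control period).
- bot.camera(name): name is "scene" or "side" or "wrist"; returns the picture (384x512x3 uint8, red, green, blue); there is no depth.
- bot.get_calibration(name): a dict with "mtx" (3x3 intrinsics, pixels), "world_from_camera" (4x4, takes a point from camera to world coordinates); the wrist camera has in their place "mount" (4x4, takes a point from camera to tool coordinates, whose origin is the TCP and whose axes are the tool frame's). Camera axes: x right, y up, looking along -z (the intrinsics and any distortion apply to the point x, -y, -z); pixel columns grow to the right and rows downward; lengths in m; the calibration is good to about 2 mm. A picture is of the moment at which its call begins: read the wrist's pose just before it. get_calibration takes no time and is no camera call.
- bot.job_done(): hands the job in, once; it reports no verdict.
The state is a dict: "clock": time; "joint_pos": joint angles; "joint_vel": joint speeds; "tau": joint torques, N m; "eef_pos": TCP position; "tool_rot": TCP orientation; "ft_force": force on the tool from outside, world axes, zero at the start; "ft_torque": the same for the moment, N m; "grip_width": finger opening in m.
Only numpy, scipy, OpenCV 4.12 (cv2) and the standard library are available. Lean on these libraries where they do the work, as an engineer would, in place of code of your own. Each camera call takes 0.05 s, during which the arm holds its last target.

## Working session

There is one attempt and no reset: what is moved stays moved. The work goes in short steps, Python scripts to look and compute and a tool call to move; the robot and the scene stay as the last step left them, time stands still between calls to the robot, and variables do not carry over. Pictures are saved under pics/ and viewed, and the job is handed in when it is done.

Besides the shell and the picture viewer there is one more tool, called as name(argument=value, ...) on one line, values as JSON. arm_command: Moves the arm, as the interface text tells. Its arguments: {"type":"object","properties":{"moves":{"type":"array"}},"required":["moves"]}

```bash
ls; mkdir -p pics; python3 - <<'E'
from workcell import bot
import cv2,numpy as np
np.set_printoptions(precision=4,suppress=True)
o=bot.get_obs();print(o)
for n in("scene","side","wrist"):
    cv2.imwrite(f"pics/a_{n}.png",bot.camera(n)[:,:,::-1]); print(n,bot.get_calibration(n))
E
```

```text
pics
{'clock': 0.0, 'joint_pos': array([ 1.26  ,  0.2414,  0.0037,  1.3352, -0.    ,  1.5708]), 'joint_vel': array([-0.0023, -0.0007, -0.0011,  0.0012,  0.0002, -0.0007]), 'tau': array([  0.0032, -37.2316,  25.2408,   0.0169,   0.    ,  -0.    ]), 'eef_pos': array([0.1528, 0.4758, 0.4038]), 'tool_rot': array([-0.417 ,  0.572 ,  0.4161,  0.5708]), 'ft_force': array([-0.9596,  0.5689, -0.2746]), 'ft_torque': array([-0.0126, -0.021 ,  0.0134]), 'grip_width': 0.08554328818633106}
scene {'mtx': array([[361.3891,   0.    , 255.7298],
       [  0.    , 361.3891, 188.7298],
       [  0.    ,   0.    ,   1.    ]]), 'world_from_camera': array([[ 0.4213, -0.639 ,  0.6436,  1.3101],
       [ 0.9068,  0.3083, -0.2874, -0.4487],
       [-0.0148,  0.7047,  0.7094,  0.9636],
       [ 0.    ,  0.    ,  0.    ,  1.    ]])}
side {'mtx': array([[362.7043,   0.    , 250.7243],
       [  0.    , 362.7043, 191.6417],
       [  0.    ,   0.    ,   1.    ]]), 'world_from_camera': array([[-0.9839,  0.123 , -0.1299,  0.4047],
       [-0.1787, -0.6353,  0.7513,  0.7732],
       [ 0.0099,  0.7624,  0.6471,  0.8846],
       [ 0.    ,  0.    ,  0.    ,  1.    ]])}
wrist {'mtx': array([[272.5547,   0.    , 252.6437],
       [  0.    , 272.5547, 188.0356],
       [  0.    ,   0.    ,   1.    ]]), 'mount': array([[-0.0002,  0.3226, -0.9465,  0.0309],
       [ 0.0004,  0.9465,  0.3226,  0.0836],
       [ 1.    , -0.0003, -0.0003,  0.0006],
       [ 0.    ,  0.    ,  0.    ,  1.    ]])}
```

View pics/a_scene.png

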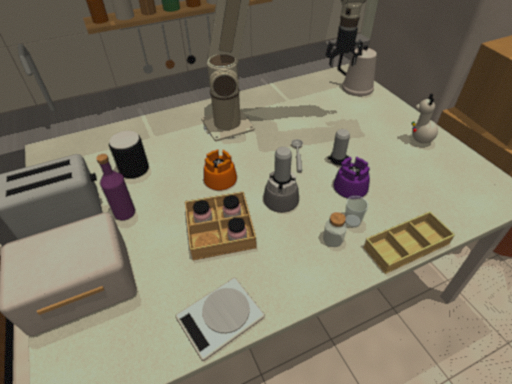

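View pics/a_side.png

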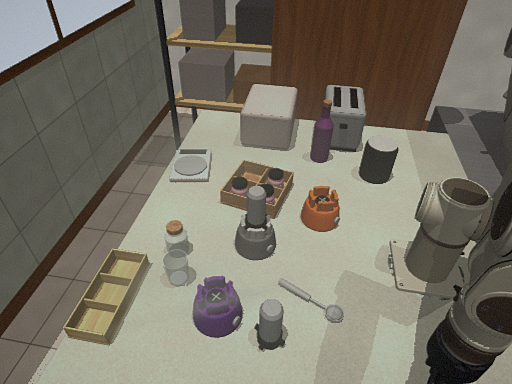

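View pics/a_wrist.png

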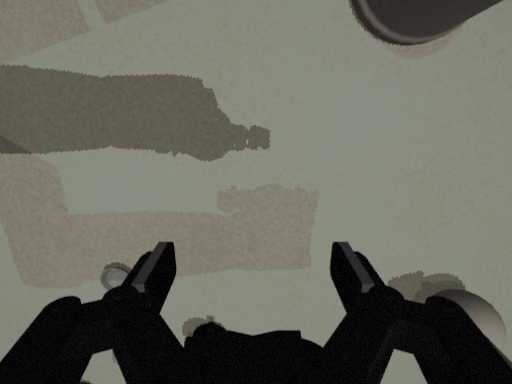

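```bash
cat > h.py <<'E'
import numpy as np,cv2
from workcell import bot
from scipy.spatial.transform import Rotation as R
np.set_printoptions(precision=4,suppress=True)
CAL={n:bot.get_calibration(n) for n in("scene","side","wrist")}
def wfc(n,o=None):
    if n!="wrist": return CAL[n]["world_from_camera"]
    T=np.eye(4);T[:3,:3]=R.from_quat(o["tool_rot"]).as_matrix();T[:3,3]=o["eef_pos"]
    return T@CAL[n]["mount"]
def proj(n,P,o=None):
    W=wfc(n,o);P=np.atleast_2d(P);c=(P-W[:3,3])@W[:3,:3]
    c=c*[1,-1,-1];p=c@CAL[n]["mtx"].T;return p[:,:2]/p[:,2:]
def unproj(n,uv,z,o=None):
    W=wfc(n,o);uv=np.atleast_2d(uv);r=np.c_[uv,np.ones(len(uv))]@np.linalg.inv(CAL[n]["mtx"]).T
    r=(r*[1,-1,-1])@W[:3,:3].T;c=W[:3,3];return c+r*((z-c[2])/r[:,2:])
def circ(x,y,z,r,n=60):
    t=np.linspace(0,2*np.pi,n);return np.c_[x+r*np.cos(t),y+r*np.sin(t),0*t+z]
def crop(im,x0,y0,x1,y1,s): return cv2.resize(im[y0:y1,x0:x1],None,fx=s,fy=s,interpolation=cv2.INTER_CUBIC)
def draw(im,n,P,x0,y0,s,col=(0,255,0),o=None):
    p=((proj(n,P,o)-[x0,y0]+.5)*s-.5).round().astype(int);cv2.polylines(im,[p.reshape(-1,1,2)],False,col,1)
E
python3 - <<'E'
from h import *
a=cv2.imread("pics/a_scene.png");b=cv2.imread("pics/a_side.png")
cv2.imwrite("pics/c1.png",crop(a,180,120,380,260,4));cv2.imwrite("pics/c2.png",crop(b,170,150,350,360,2.8))
E
```

```text
(no output)
```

View pics/c1.png

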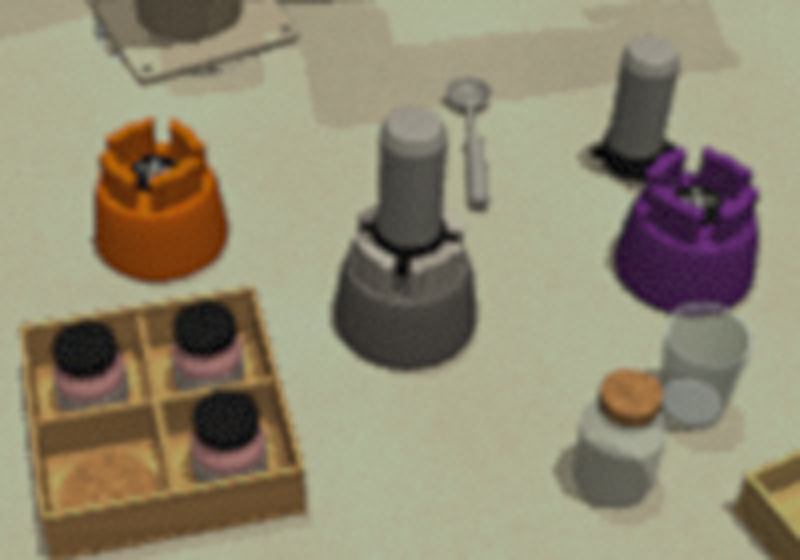

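View pics/c2.png

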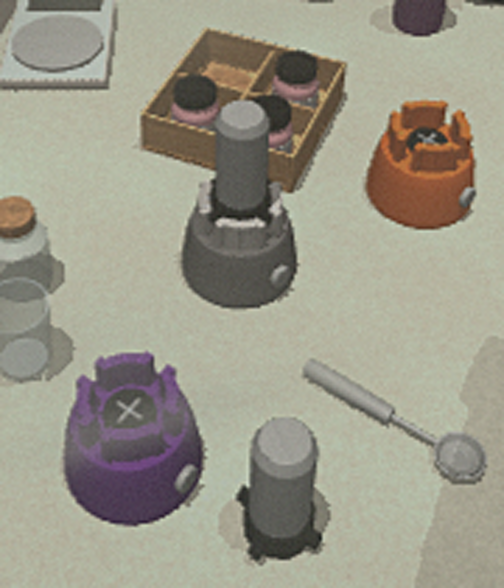

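```bash
python3 - <<'E'
from h import *
def S(x,y): return (x/4+180,y/4+120)
def D(x,y): return (x/2.8+170,y/2.8+150)
print("used top",unproj("scene",S(414,124),.228),unproj("side",D(242,119),.228))
print("fresh top",unproj("scene",S(651,54),.143),unproj("side",D(285,441),.143))
print("mat",unproj("scene",S(107,482),.009),)
print("crate corners top", unproj("scene",[S(21,325),S(256,290),S(305,470),S(40,518)],.06),unproj("side",[D(208,31),D(347,66),D(285,160+0),D(141,122)],.06))
print("orange",unproj("scene",S(160,190),.03),"purple",unproj("scene",S(690,220),.05),"spoon",unproj("scene",[S(467,85),S(480,205)],0.01))
print("glass",unproj("scene",S(706,325),.09),"cork",unproj("scene",S(632,395),.108))
E
```

```text
used top [[0.5272 0.0009 0.228 ]] [[0.5202 0.0115 0.228 ]]
fresh top [[0.4427 0.301  0.143 ]] [[0.4326 0.3077 0.143 ]]
mat [[ 0.5908 -0.3065  0.009 ]]
crate corners top [[ 0.4403 -0.3252  0.06  ]
 [ 0.4894 -0.1272  0.06  ]
 [ 0.6848 -0.1711  0.06  ]
 [ 0.6391 -0.3713  0.06  ]] [[ 0.6278 -0.3607  0.06  ]
 [ 0.4303 -0.3177  0.06  ]
 [ 0.4867 -0.1187  0.06  ]
 [ 0.6724 -0.1538  0.06  ]]
orange [[ 0.2977 -0.1463  0.03  ]] purple [[0.5715 0.2725 0.05  ]] spoon [[0.2621 0.2157 0.01  ]
 [0.4329 0.1336 0.01  ]]
glass [[0.7135 0.1783 0.09  ]] cork [[0.7614 0.0708 0.108 ]]
```

```bash
cat > ov.py <<'E'
from h import *
import sys
def ov(ux,uy,fx,fy,tag,cc=None):
    for n,(x0,y0,x1,y1,s) in {"scene":(180,120,380,260,4),"side":(170,150,350,360,2.8)}.items():
        im=crop(cv2.imread(f"pics/a_{n}.png"),x0,y0,x1,y1,s)
        for P in (circ(ux,uy,0,.066),circ(ux,uy,.109,.047),circ(ux,uy,.085+.131,.028),circ(fx,fy,.131,.028),circ(fx,fy,.005,.030)): draw(im,n,P,x0,y0,s)
        if cc:
            cx,cy,a=cc;h=.1035;Q=np.array([[-h,-h],[h,-h],[h,h],[-h,h],[-h,-h]])@np.array([[np.cos(a),np.sin(a)],[-np.sin(a),np.cos(a)]])+[cx,cy]
            for z in(0,.06): draw(im,n,np.c_[Q,np.full(5,z)],x0,y0,s)
        cv2.imwrite(f"pics/o_{tag}_{n}.png",im)
E
python3 - <<'E'
from ov import *
ov(.524,.006,.4376,.3043,"1",(.5585,-.244,.225))
E
```

```text
(no output)
```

View pics/o_1_scene.png

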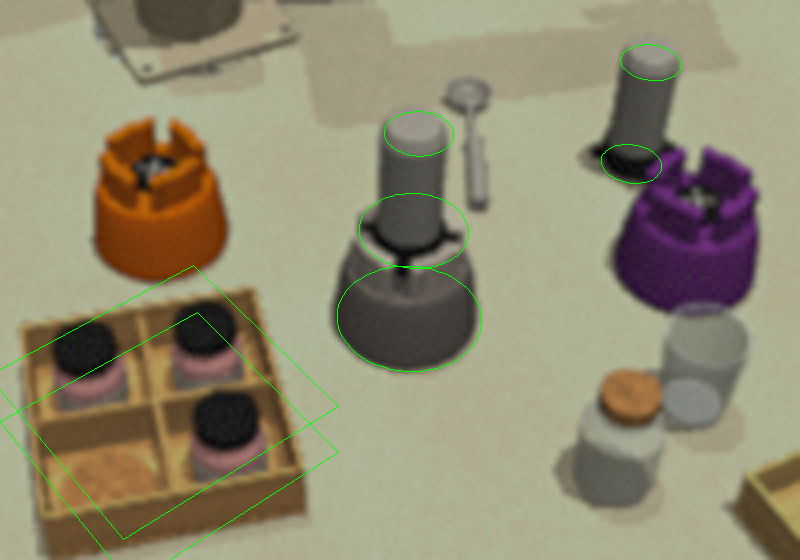

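View pics/o_1_side.png

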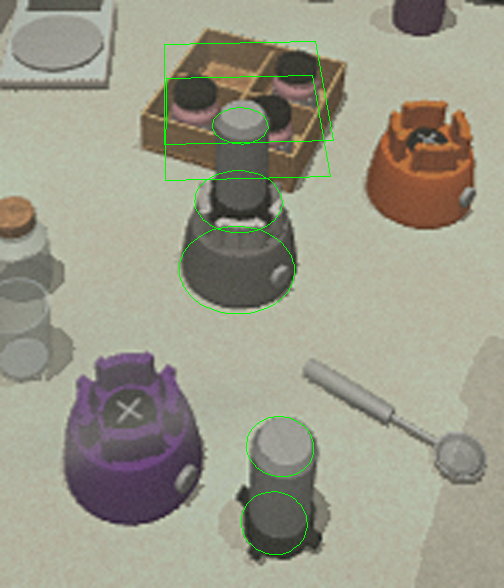

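```bash
cat >> h.py <<'E'
# yaw = world angle of tool z (jaw axis), tool x down
def tgtR(yaw):
    x=np.array([0,0,-1.]);z=np.array([np.cos(yaw),np.sin(yaw),0]);y=np.cross(z,x);return np.c_[x,y,z]
def plan(pos,yawdeg=None):
    """rotation first (rotvec, tool axes), then shift in the new tool axes"""
    o=bot.get_obs();M=R.from_quat(o["tool_rot"]).as_matrix()
    y0=np.degrees(np.arctan2(M[1,2],M[0,2]))
    if yawdeg is None: yawdeg=y0
    T=tgtR(np.radians(yawdeg));rv=R.from_matrix(M.T@T).as_rotvec()
    d=T.T@(np.array(pos)-o["eef_pos"])
    print("t",o["clock"],"yaw",y0,"eef",o["eef_pos"],"F",o["ft_force"],"w",o["grip_width"],"q6",o["joint_pos"]);print(" tilt",M[:,0],"rotvec",rv,"deg",np.degrees(np.linalg.norm(rv)),"shift after",d)
E
python3 - <<'E'
from h import *
plan([.523,.006,.45]);plan([.523,.006,.45],0);plan([.523,.006,.45],-90)
M=R.from_quat(bot.get_obs()["tool_rot"]).as_matrix();print(M)
E
```

```text
t 0.15 yaw 72.19589310836338 eef [0.1528 0.4759 0.404 ] F [ 0.7516  0.5022 -0.1653] w 0.08509584568693905 q6 [ 1.26    0.2412  0.0041  1.3352 -0.      1.5708]
 tilt [-0.0004 -0.0015 -1.    ] rotvec [ 0.     -0.0016  0.    ] deg 0.08909746711908867 shift after [-0.046  -0.4961 -0.3342]
t 0.15 yaw 72.19589310836338 eef [0.1528 0.4759 0.404 ] F [ 0.7516  0.5022 -0.1653] w 0.08509584568693905 q6 [ 1.26    0.2412  0.0041  1.3352 -0.      1.5708]
 tilt [-0.0004 -0.0015 -1.    ] rotvec [ 1.2601 -0.0013  0.001 ] deg 72.19594274950171 shift after [-0.046  -0.4699  0.3702]
t 0.15 yaw 72.19589310836338 eef [0.1528 0.4759 0.404 ] F [ 0.7516  0.5022 -0.1653] w 0.08509584568693905 q6 [ 1.26    0.2412  0.0041  1.3352 -0.      1.5708]
 tilt [-0.0004 -0.0015 -1.    ] rotvec [ 2.8309 -0.0003  0.0022] deg 162.19590067128286 shift after [-0.046   0.3702  0.4699]
[[-0.0004 -0.9521  0.3058]
 [-0.0015  0.3058  0.9521]
 [-1.     -0.     -0.0016]]
```

arm_command(moves=[-0.005,-0.033,-0.022,0,0,0,-1,-0.005,-0.033,-0.022,0,0,0,-1,-0.005,-0.033,-0.022,0,0,0,-1,-0.005,-0.033,-0.022,0,0,0,-1,-0.005,-0.033,-0.022,0,0,0,-1,-0.005,-0.033,-0.022,0,0,0,-1,-0.005,-0.033,-0.022,0,0,0,-1,-0.005,-0.033,-0.022,0,0,0,-1,-0.005,-0.033,-0.022,0,0,0,-1,-0.005,-0.033,-0.022,0,0,0,-1,-0.005,-0.033,-0.022,0,0,0,-1,-0.005,-0.033,-0.022,0,0,0,-1,-0.005,-0.033,-0.022,0,0,0,-1,-0.005,-0.033,-0.022,0,0,0,-1,-0.005,-0.033,-0.022,0,0,0,-1,0,-0.02,0,0,0,0,-1])

```text
clock: 1.48
eef_pos: [0.5555, -0.0119, 0.4771]
tool_rot: [-0.421, 0.572, 0.419, 0.566]
ft_force: [-0.5, 0.5, -0.0]
grip_width: 0.0852
```

```bash
cat > w.py <<'E'
from h import *
import sys,pickle
o=bot.get_obs();im=bot.camera("wrist");pickle.dump((o,im),open(f"pics/{sys.argv[1]}.pkl","wb"))
cv2.imwrite(f"pics/{sys.argv[1]}.png",cv2.resize(im[:,:,::-1],None,fx=1.5,fy=1.5,interpolation=cv2.INTER_CUBIC))
E
python3 w.py w1; python3 -c "
from h import *
plan([.523,.006,.45])"
```

```text
t 1.5333 yaw 72.89724920423409 eef [ 0.5582 -0.0115  0.4754] F [ 3.7186 -0.3697  0.9679] w 0.08534962250578154 q6 [-0.0192  0.3471  0.3327  1.5607 -0.0062  0.2793]
 tilt [-0.0045 -0.0061 -1.    ] rotvec [-0.     -0.0071 -0.0025] deg 0.43265897255065616 shift after [0.0254 0.0388 0.0064]
```

View pics/w1.png

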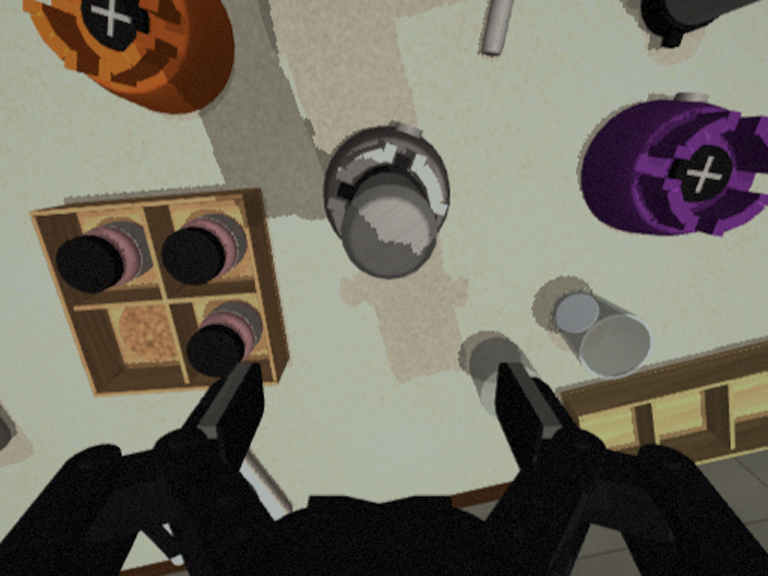

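```bash
cat > fit.py <<'E'
from h import *
import pickle
def show(tag,out,objs,box,s):
    o,im=pickle.load(open(f"pics/{tag}.pkl","rb"));x0,y0,x1,y1=box
    im=crop(np.ascontiguousarray(im[:,:,::-1]),x0,y0,x1,y1,s)
    for P,c in objs: draw(im,"wrist",P,x0,y0,s,c,o)
    cv2.imwrite(f"pics/{out}.png",im)
def square(cx,cy,a,h,z):
    a=np.radians(a);Q=np.array([[-h,-h],[h,-h],[h,h],[-h,h],[-h,-h]])@np.array([[np.cos(a),np.sin(a)],[-np.sin(a),np.cos(a)]])+[cx,cy]
    return np.c_[Q,np.full(5,z)]
def seg(cx,cy,a,r0,r1,z):
    a=np.radians(a);return np.array([[cx+r*np.cos(a),cy+r*np.sin(a),z] for r in(r0,r1)])
G=(0,255,0);B=(255,0,0);Rd=(0,0,255);Y=(0,255,255)
E
python3 - <<'E'
from fit import *
o,_=pickle.load(open("pics/w1.pkl","rb"))
u=lambda x,y,z:unproj("wrist",(x/1.5-.2,y/1.5-.2),z,o)[0]
print("cup bevel ctr",u(390,228,.216),"fresh",)
print("crate",[u(*p,.06)[:2] for p in[(32,210),(260,188),(290,380),(97,394)]])
print("mat",u(148,331,.009))
x,y=u(390,228,.216)[:2]
c=np.mean([u(*p,.06)[:2] for p in[(32,210),(260,188),(290,380),(97,394)]],0);print(c)
show("w1","w1o",[(circ(x,y,.216,.028),G),(circ(x,y,0,.066),G),(circ(x,y,.109,.047),B),(circ(x,y,.109,.034),B),(square(*c,-13.5,.1035,.06),G),(square(*c,-13.5,.1035,.0),G)],(0,60,320,280),2.5)
E
```

```text
cup bevel ctr [0.5201 0.0041 0.216 ] fresh
crate [array([ 0.4346, -0.3215]), array([ 0.479 , -0.1067]), array([ 0.6784, -0.1537]), array([ 0.6333, -0.3648])]
mat [ 0.5943 -0.3127  0.009 ]
[ 0.5563 -0.2367]
```

View pics/w1o.png

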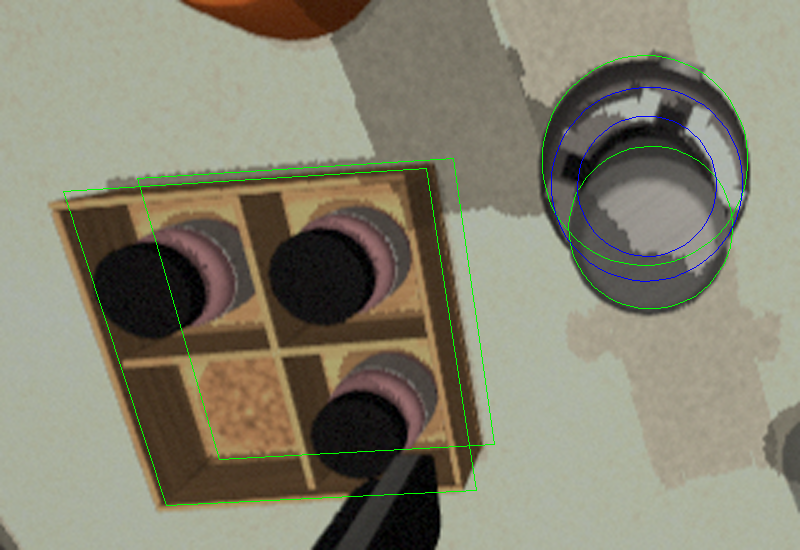

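```bash
python3 - <<'E'
from fit import *
o,_=pickle.load(open("pics/w1.pkl","rb"))
u=lambda x,y,z:unproj("wrist",(x/2.5-.3,y/2.5+60-.3),z,o)[0]
C=np.array([u(*p,.06)[:2] for p in[(52,205),(407,178),(465,489),(160,509)]]);print(C,np.linalg.norm(C-np.roll(C,-1,0),axis=1),C.mean(0))
d=C-np.roll(C,-1,0);print(np.degrees(np.arctan2(d[:,1],d[:,0])))
c=C.mean(0);a=np.radians(-13.3);Rm=np.array([[np.cos(a),-np.sin(a)],[np.sin(a),np.cos(a)]])
m=c+Rm@[.0505,-.0505];print(m, u(250,405,.009))
show("w1","w1p",[(circ(.521,.004,.216,.028),G),(circ(.521,.004,0,.066),G),(circ(.521,.004,.109,.047),B),(square(*c,-13.3,.1035,.06),G),(square(*c,-13.3,.1035,.0),G),(circ(*m,.009,.04),B)],(0,60,320,280),2.5)
E
```

```text
[[ 0.4367 -0.3239]
 [ 0.482  -0.124 ]
 [ 0.6787 -0.1668]
 [ 0.6343 -0.3668]] [0.2049 0.2013 0.2049 0.2022] [ 0.5579 -0.2454]
[-102.7659  167.721    77.4938  -12.2551]
[ 0.5955 -0.3061] [ 0.5971 -0.3117  0.009 ]
```

View pics/w1p.png

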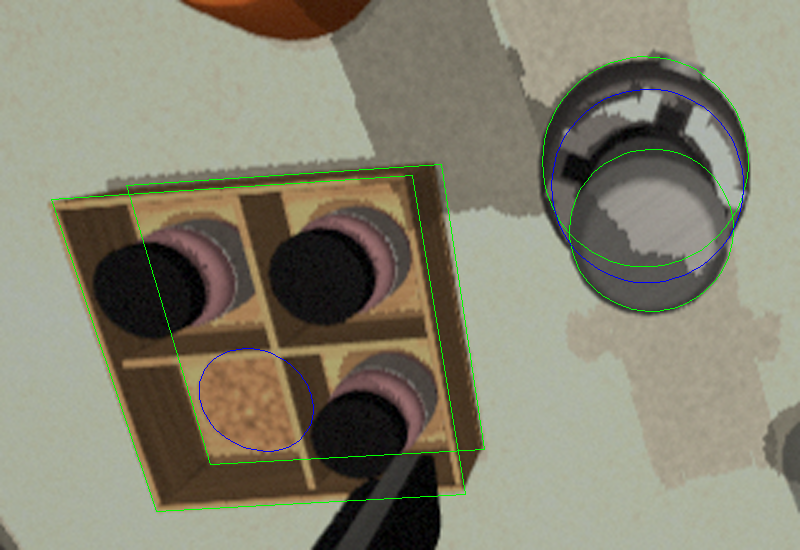

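```bash
python3 - <<'E'
from fit import *
o,_=pickle.load(open("pics/w1.pkl","rb"))
u=lambda x,y,z:unproj("wrist",(x/2.5-.3,y/2.5+60-.3),z,o)[0]
for p in[(680,100),(565,163)]:
    d=u(*p,.109)[:2]-[.521,.004];print(np.hypot(*d),np.degrees(np.arctan2(d[1],d[0])))
# fresh
u2=lambda x,y,z:unproj("wrist",(x/1.5-.2,y/1.5-.2),z,o)[0]
print(proj("wrist",[[.4376,.304,.143],[.4376,.304,0.02]],o)*1.5)
plan([.522,.004,.344],72)
E
```

```text
0.044645520255615204 142.8932844375897
0.041839818099523696 -124.95481474301708
[[825.0725 -68.8214]
 [682.9854  -0.5283]]
t 1.5333 yaw 72.89724920423409 eef [ 0.5582 -0.0115  0.4754] F [ 3.7186 -0.3697  0.9679] w 0.08534962250578154 q6 [-0.0192  0.3471  0.3327  1.5607 -0.0062  0.2793]
 tilt [-0.0045 -0.0061 -1.    ] rotvec [ 0.0157 -0.0071 -0.0024] deg 0.9956563829659361 shift after [0.1314 0.0392 0.0036]
```

arm_command(moves=[0,0,0,0.11,-0.007,-0.002,-1,0,0,0,0.11,0,0,-1,0,0,0,0.11,0,0,-1,0,0,0,0,0,0,-1])

```text
clock: 1.87
eef_pos: [0.5606, -0.0143, 0.4713]
tool_rot: [-0.313, 0.635, 0.316, 0.631]
ft_force: [-0.1, 0.2, -0.7]
grip_width: 0.0852
```

```bash
python3 -c "
from h import *
plan([.522,.004,.344],54)"
```

```text
t 1.8667 yaw 52.83221964091164 eef [ 0.5606 -0.0143  0.4713] F [-0.0704  0.1758 -0.66  ] w 0.08518170230077594 q6 [-0.0257  0.3536  0.3314  1.5549  0.0007  0.623 ]
 tilt [-0.0062  0.0008 -1.    ] rotvec [-0.0204 -0.003  -0.0055] deg 1.222650704333263 shift after [ 0.1273  0.042  -0.0079]
```

arm_command(moves=[0,0.021,-0.004,-0.02,-0.003,-0.005,-1,0,0.021,-0.004,0,0,0,-1,0.03,0,0,0,0,0,-1,0,0,0,0,0,0,-1])

```text
clock: 2.2
eef_pos: [0.52, 0.0054, 0.4378]
tool_rot: [-0.324, 0.63, 0.326, 0.626]
ft_force: [-1.0, 0.5, -2.8]
grip_width: 0.0855
```

```bash
python3 w.py w2; python3 -c "
from fit import *
plan([.522,.004,.344],54)
show('w2','w2o',[(circ(.522,.004,.228-.012,.028),G),(circ(.522,.004,0,.066),B)],(120,0,400,280),2.8)"
```

```text
t 2.25 yaw 54.67624009493207 eef [0.521  0.0055 0.442 ] F [ 0.1426 -0.0345 -0.1228] w 0.08532907698435205 q6 [0.0102 0.2702 0.1406 1.4405 0.0009 0.6268]
 tilt [ 0.0008  0.0009 -1.    ] rotvec [0.0118 0.0012 0.0001] deg 0.6796536216977823 shift after [ 0.098  -0.0017 -0.0006]
```

View pics/w2o.png

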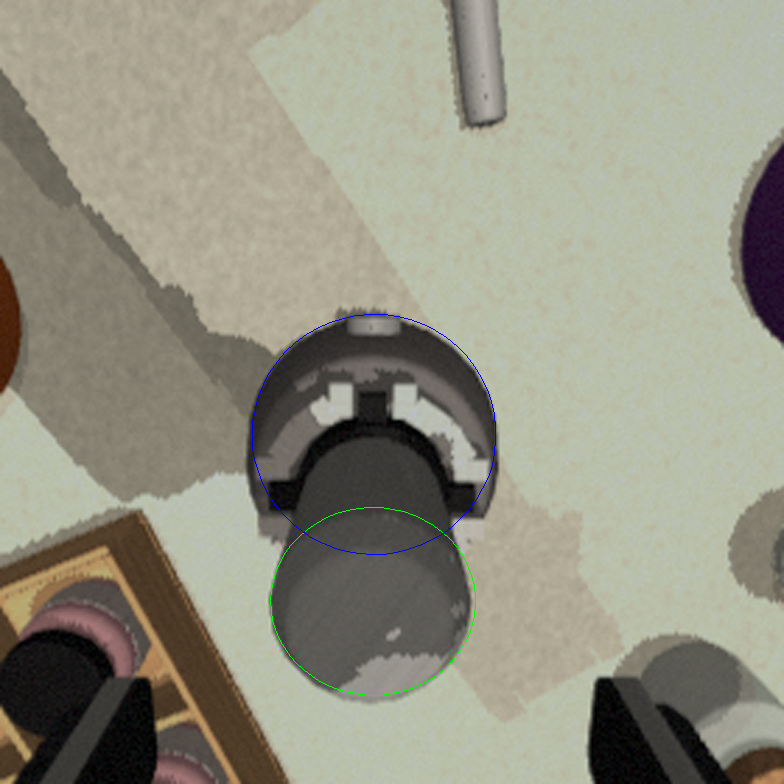

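arm_command(moves=[0.033,-0.001,0,0,0,0,-1,0.033,-0.001,0,0,0,0,-1,0.025,0,0,0,0,0,-1,0.005,0,0,0,0,0,-1,0,0,0,0,0,0,-1])

```text
clock: 2.67
eef_pos: [0.5277, 0.005, 0.3533]
tool_rot: [-0.33, 0.621, 0.325, 0.633]
ft_force: [0.6, -0.4, 0.6]
grip_width: 0.0852
```

```bash
python3 w.py w3; python3 -c "
from fit import *
plan([.522,.004,.344],54.7)
show('w3','w3o',[(circ(.522,.004,.228-.012,.028),G),(circ(.522,.004,0,.066),B)],(120,50,400,330),2.5)"
```

```text
t 2.7167 yaw 55.16622270052645 eef [0.5279 0.005  0.3538] F [ 0.2288  0.8805 -0.3382] w 0.08522995271549948 q6 [ 0.0092  0.3138 -0.0306  1.2069  0.0009  0.6173]
 tilt [ 0.0194  0.0011 -0.9998] rotvec [0.008  0.0121 0.0153] deg 1.2068507369169912 shift after [ 0.0098  0.0042 -0.0042]
```

View pics/w3o.png

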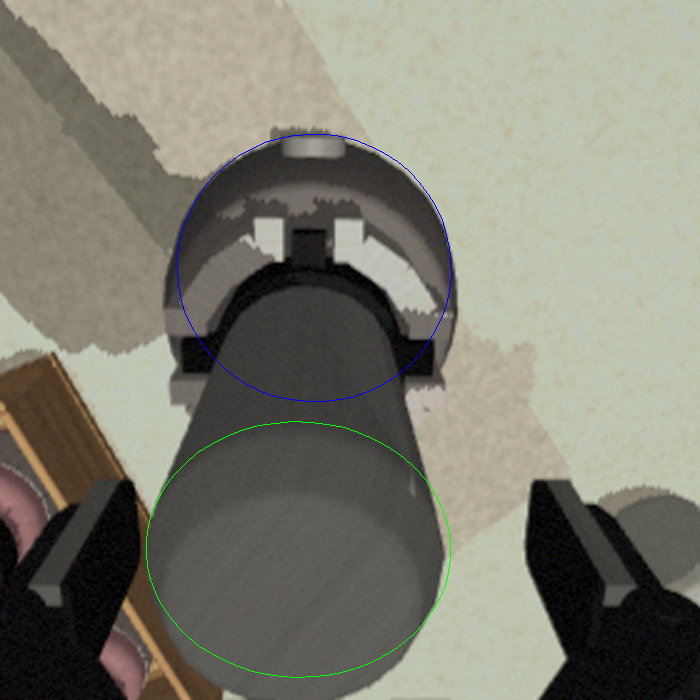

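arm_command(moves=[0,0.002,-0.005,0.008,0.012,0.015,-1,0,0,0,0,0,0,-1,0.01,0,0,0,0,0,-1,0,0,0,0,0,0,-1,0,0,0,0,0,0,-1])

```text
clock: 3.13
eef_pos: [0.5262, 0.0015, 0.351]
tool_rot: [-0.327, 0.624, 0.323, 0.632]
ft_force: [1.1, -0.2, -0.3]
grip_width: 0.0854
```

```bash
python3 w.py w4; python3 -c "
from fit import *
plan([.523,.0035,.344],54.7)
show('w4','w4o',[(circ(.523,.0035,.228-.012,.028),G),(circ(.523,.0035,.109,.047),B)],(120,50,400,330),2.5)"
```

```text
t 3.1833 yaw 54.707537625954735 eef [0.526  0.0015 0.3507] F [-0.6907  0.8242 -0.7538] w 0.0851351892408521 q6 [ 0.0029  0.316  -0.0358  1.2079 -0.0003  0.6189]
 tilt [ 0.0111 -0.0003 -0.9999] rotvec [0.0001 0.0062 0.0092] deg 0.6351580461009146 shift after [ 0.0067  0.0036 -0.0001]
```

View pics/w4o.png

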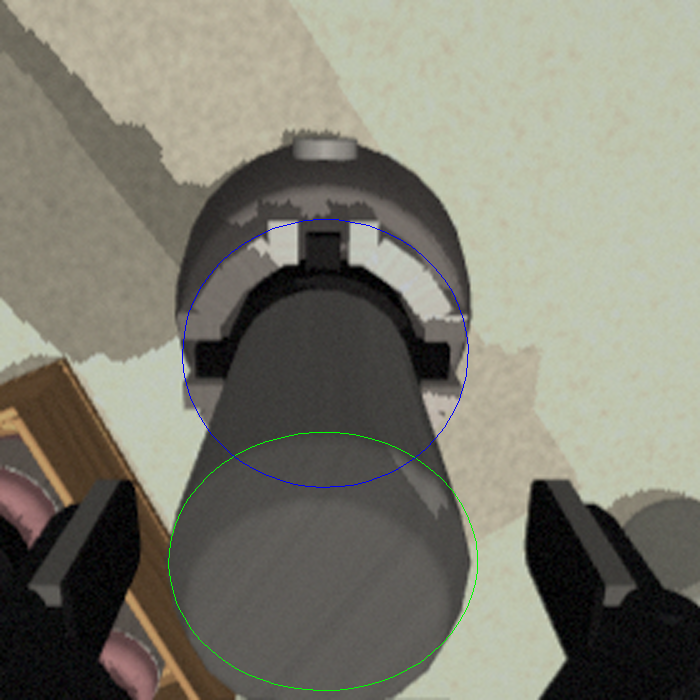

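arm_command(moves=[0.006,0.002,-0.001,0,0.008,0.011,-1,0.007,0.001,0,0,0,0,-1,0,0,0,0,0,0,0.3,0,0,0,0,0,0,0.6,0,0,0,0,0,0,1,0,0,0,0,0,0,1,0,0,0,0,0,0,1,0,0,0,0,0,0,1,0,0,0,0,0,0,1,0,0,0,0,0,0,1])

```text
clock: 4.02
eef_pos: [0.5224, 0.0026, 0.3368]
tool_rot: [-0.324, 0.629, 0.326, 0.627]
ft_force: [-0.6, 0.8, 1.0]
grip_width: 0.0547
```

```bash
python3 w.py w5; python3 -c "
from fit import *
plan([.523,.0035,.344],54.7)
show('w5','w5o',[(circ(.523,.0035,.228-.012,.028),G),(circ(.523,.0035,.109,.047),B)],(120,50,400,330),2.5)"
```

```text
t 4.0667 yaw 54.72406073219197 eef [0.5224 0.0027 0.3368] F [-0.6985  0.008  -0.7345] w 0.05472720095806044 q6 [ 0.0052  0.3255 -0.0601  1.1893 -0.0003  0.6209]
 tilt [-0.0041 -0.0003 -1.    ] rotvec [ 0.0004 -0.0026 -0.0031] deg 0.23621439005749964 shift after [-0.0072  0.      0.001 ]
```

View pics/w5o.png

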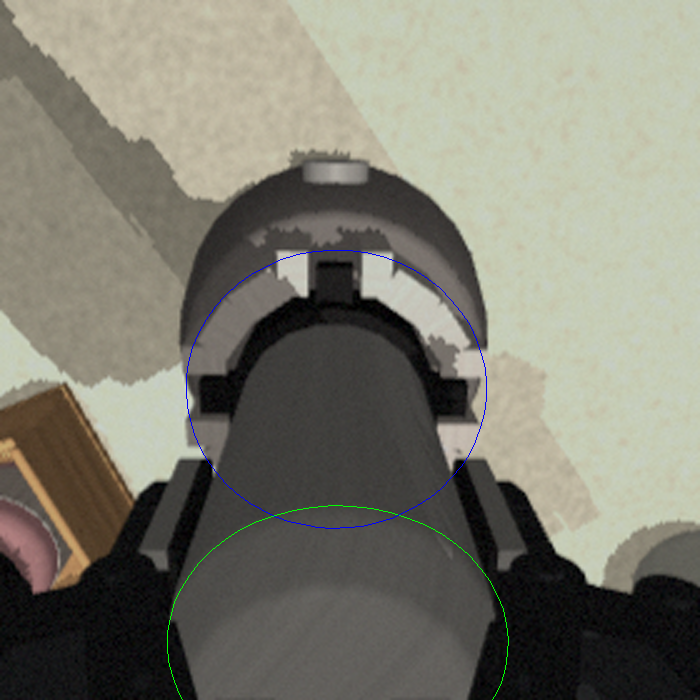

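arm_command(moves=[-0.005,0,0,0,0,0,1,-0.01,0,0,0,0,0,1,-0.02,0,0,0,0,0,1,-0.02,0,0,0,0,0,1,-0.025,0,0,0,0,0,1,-0.025,0,0,0,0,0,1,0,0,0,0,0,0,1,0,0,0,0,0,0,1])

```text
clock: 4.73
eef_pos: [0.5219, 0.0027, 0.4449]
tool_rot: [-0.323, 0.632, 0.327, 0.624]
ft_force: [-0.2, -0.1, -4.3]
grip_width: 0.0546
```

```bash
python3 w.py w6; python3 -c "
from fit import *
plan([.5955,-.306,.42],54.7)"
```

```text
t 4.7833 yaw 54.73153909277078 eef [0.522  0.0027 0.4452] F [ 0.5365 -0.4553 -2.6818] w 0.054851502473068844 q6 [ 0.0052  0.278   0.1593  1.4649 -0.0002  0.6208]
 tilt [-0.0129 -0.0002 -0.9999] rotvec [ 0.0005 -0.0076 -0.0104] deg 0.7396799849931456 shift after [ 0.0252 -0.2384 -0.2095]
```

View pics/w6.png

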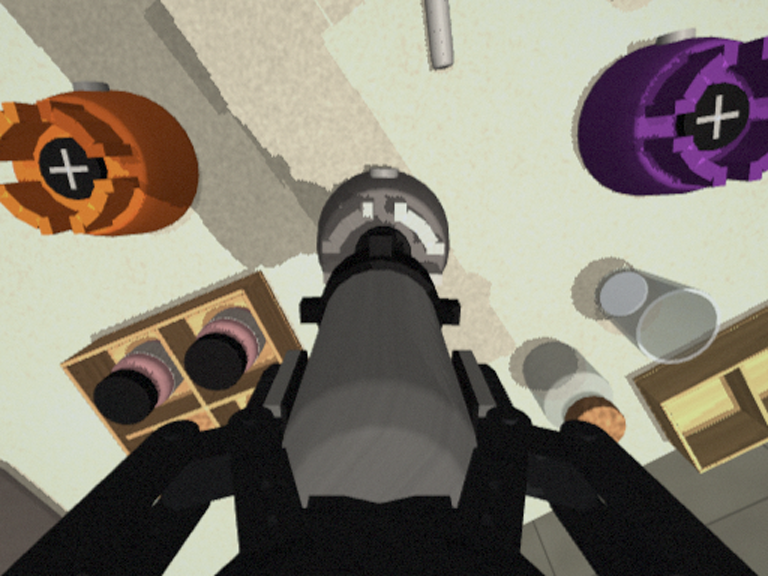

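```bash
python3 -c "
from fit import *
print(unproj('scene',(121,207),.0),unproj('scene',(103,160),.26),unproj('side',(320,155),.0))"
```

```text
[[ 0.309 -0.535  0.   ]] [[ 0.3616 -0.5262  0.26  ]] [[ 0.3337 -0.5495  0.    ]]
```

arm_command(moves=[0,-0.024,-0.021,0,-0.008,-0.01,1,0,-0.024,-0.021,0,0,0,1,0,-0.024,-0.021,0,0,0,1,0,-0.024,-0.021,0,0,0,1,0,-0.024,-0.021,0,0,0,1,0,-0.024,-0.021,0,0,0,1,0,-0.024,-0.021,0,0,0,1,0,-0.024,-0.021,0,0,0,1,0,-0.015,-0.013,0,0,0,1,0,0,0,0,0,0,1,0,0,0,0,0,0,1])

```text
clock: 5.7
eef_pos: [0.5876, -0.2748, 0.4211]
tool_rot: [-0.318, 0.635, 0.336, 0.619]
ft_force: [0.0, -0.2, -3.7]
grip_width: 0.0549
```

```bash
python3 w.py w7; python3 -c "
from fit import *
plan([.5955,-.306,.37],54.7)
show('w7','w7o',[(circ(.5955,-.306,.009,.04),G),(square(.558,-.2455,-12.6,.1035,.06),B)],(0,0,512,384),1.5)
cv2.imwrite('pics/s7.png',crop(bot.camera('side')[:,:,::-1],170,80,370,280,3.5))"
```

```text
t 5.75 yaw 55.093468211206634 eef [ 0.5874 -0.2746  0.4205] F [ 0.412   0.3875 -4.1679] w 0.05461000557932007 q6 [-0.4368  0.567   0.534   1.5721 -0.0023  0.1726]
 tilt [-0.032   0.0124 -0.9994] rotvec [ 0.0067 -0.0083 -0.0333] deg 2.0040460715992787 shift after [ 0.0505 -0.0247 -0.021 ]
```

View pics/w7o.png

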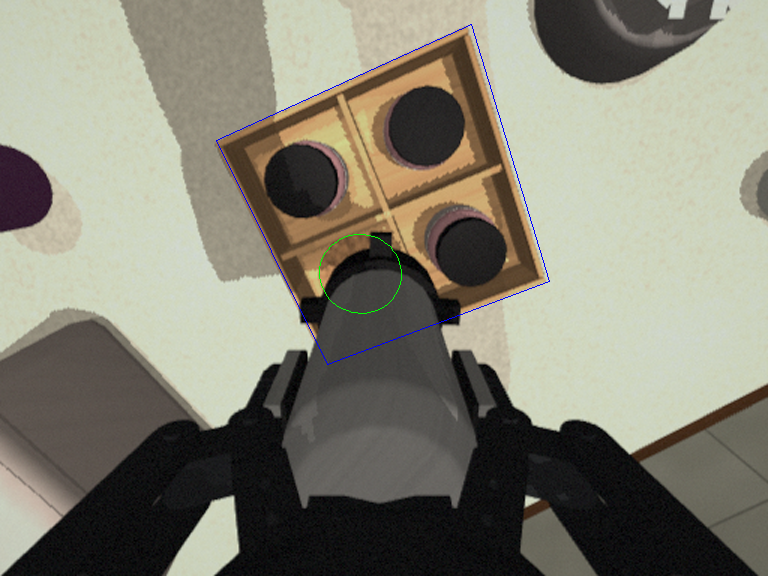

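View pics/s7.png

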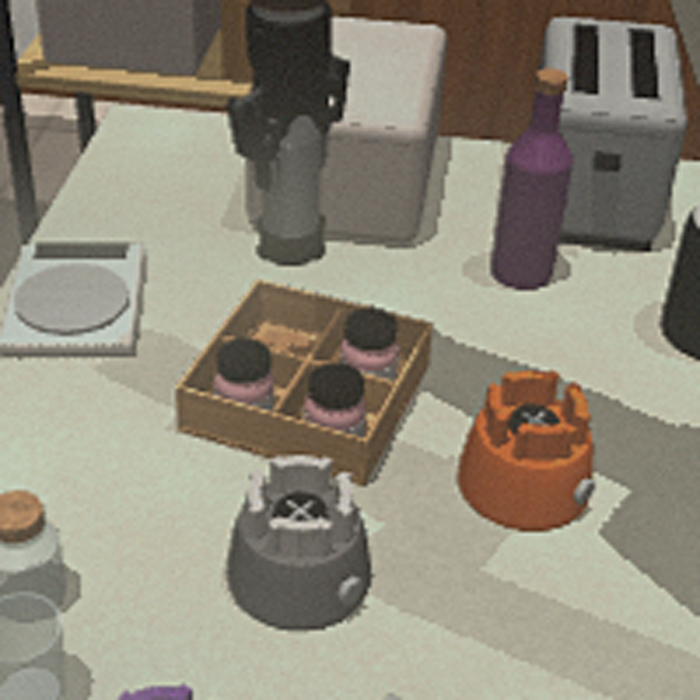

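arm_command(moves=[0,-0.014,-0.012,0.006,-0.009,-0.033,1,0,-0.012,-0.01,0,0,-0.01,1,0,0,0,0,0,0,1,0,0,0,0,0,0,1])

```text
clock: 6.13
eef_pos: [0.5965, -0.3012, 0.42]
tool_rot: [-0.329, 0.624, 0.326, 0.629]
ft_force: [0.4, 0.1, -2.8]
grip_width: 0.0546
```

```bash
python3 -c "
from fit import *
plan([.5955,-.306,.34],54.7)"
```

```text
t 6.1333 yaw 55.23567697403202 eef [ 0.5965 -0.3012  0.42  ] F [ 0.4266  0.0988 -2.7899] w 0.054637506236334725 q6 [-0.468   0.5918  0.5749  1.5469  0.0021  0.1387]
 tilt [ 0.0072 -0.0013 -1.    ] rotvec [0.0093 0.0031 0.0066] deg 0.6788307999972379 shift after [ 0.08   -0.0019 -0.0045]
```

arm_command(moves=[0.02,-0.002,-0.005,0.009,0.003,0.007,1,0.02,0,0,0,0,0,1,0.02,0,0,0,0,0,1,0.015,0,0,0,0,0,1,0,0,0,0,0,0,1,0,0,0,0,0,0,1])

```text
clock: 6.63
eef_pos: [0.5956, -0.2968, 0.3462]
tool_rot: [-0.328, 0.626, 0.329, 0.627]
ft_force: [0.5, -0.3, -3.0]
grip_width: 0.0548
```

```bash
python3 w.py w8; python3 -c "
from fit import *
plan([.5955,-.306,.30],54.7)
show('w8','w8o',[(circ(.5955,-.306,.009,.04),G),(square(.558,-.2455,-12.6,.1035,.06),B)],(0,0,512,384),1.5)"
```

```text
t 6.6833 yaw 55.29845658909599 eef [ 0.5956 -0.2967  0.3462] F [-0.9592 -0.3176 -4.5201] w 0.055171112623122874 q6 [-0.4629  0.6039  0.4061  1.3733  0.0032  0.1428]
 tilt [ 0.0011  0.003  -1.    ] rotvec [ 0.0104  0.0031 -0.0008] deg 0.6257984085608981 shift after [ 0.0462 -0.0053 -0.0076]
```

View pics/w8o.png

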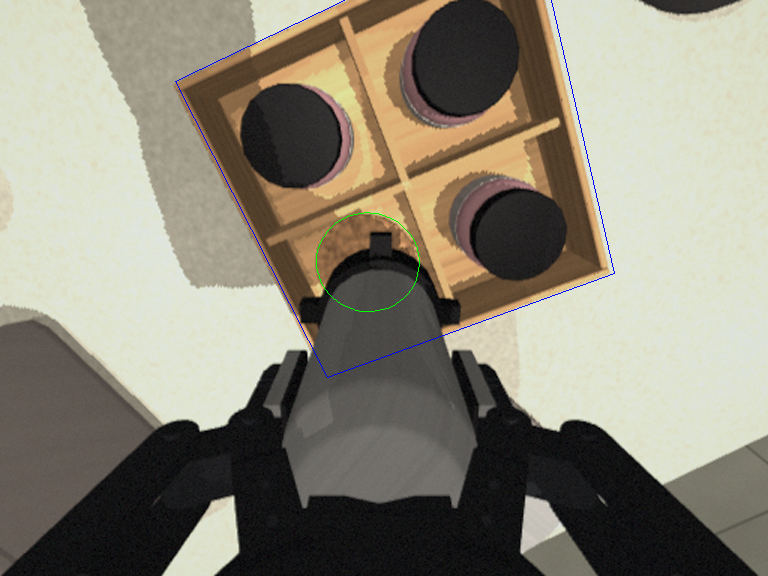

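arm_command(moves=[0,-0.006,-0.009,0.01,0.003,0,1,0,-0.001,-0.002,0,0,0,1,0.005,0,0,0,0,0,1,0,0,0,0,0,0,1])

```text
clock: 7.02
eef_pos: [0.5961, -0.3103, 0.3459]
tool_rot: [-0.327, 0.627, 0.323, 0.629]
ft_force: [0.2, -0.1, -4.6]
grip_width: 0.0547
```

```bash
python3 -c "
from fit import *
plan([.5955,-.306,.27],54.7)"
```

```text
t 7.0167 yaw 54.763098385413215 eef [ 0.5961 -0.3103  0.3459] F [ 0.2163 -0.1195 -4.6235] w 0.054659447271578676 q6 [-0.4798  0.6151  0.4247  1.3737 -0.0003  0.1352]
 tilt [ 0.0058 -0.0033 -1.    ] rotvec [0.0011 0.0007 0.0067] deg 0.3898889798041879 shift after [0.0759 0.003  0.0031]
```

arm_command(moves=[0,0.002,0.002,0,0,0.006,1,0,0,0,0,0,0,1,0.02,0,0,0,0,0,1,0.015,0,0,0,0,0,1,0,0,0,0,0,0,1])

```text
clock: 7.43
eef_pos: [0.5963, -0.3081, 0.3136]
tool_rot: [-0.327, 0.626, 0.323, 0.63]
ft_force: [-1.0, 0.5, -4.1]
grip_width: 0.0547
```

```bash
python3 w.py w9;python3 -c "
from fit import *
plan([.5955,-.306,.262],54.7)"
```

```text
t 7.4833 yaw 54.703905081327974 eef [ 0.5964 -0.3082  0.3147] F [-0.0128  0.5458 -3.4098] w 0.054678179644693244 q6 [-0.4772  0.627   0.3641  1.2999  0.001   0.1389]
 tilt [ 0.0076 -0.0028 -1.    ] rotvec [0.0001 0.0021 0.0078] deg 0.46368913939370715 shift after [0.0527 0.002  0.0013]
```

View pics/w9.png

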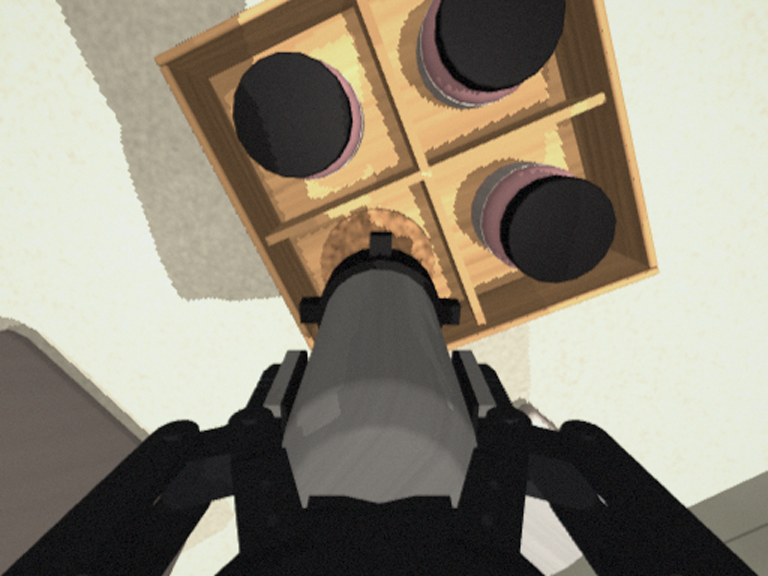

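arm_command(moves=[0.014,0.001,0,0,0.002,0.007,1,0.014,0,0,0,0,0,1,0.005,0,0,0,0,0,1,0,0,0,0,0,0,1])

```text
clock: 7.82
eef_pos: [0.5965, -0.3079, 0.2829]
tool_rot: [-0.326, 0.627, 0.324, 0.629]
ft_force: [-0.2, 0.3, -3.5]
grip_width: 0.0551
```

```bash
python3 w.py w10;python3 -c "
from fit import *
plan([.5955,-.306,.262],54.7)"
```

```text
t 7.8667 yaw 54.71638380612523 eef [ 0.5966 -0.3079  0.2833] F [-0.1506 -0.643  -2.374 ] w 0.054928695248014185 q6 [-0.4764  0.647   0.3163  1.2349 -0.      0.1394]
 tilt [ 0.0046 -0.0024 -1.    ] rotvec [0.0003 0.0007 0.0051] deg 0.29787051281083277 shift after [0.0213 0.002  0.0009]
```

View pics/w10.png

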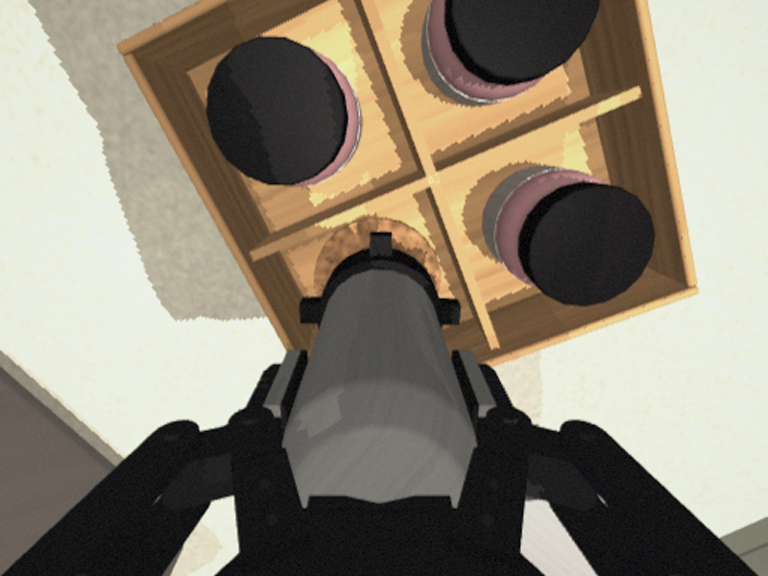

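arm_command(moves=[0.008,0.002,0.001,0,0,0.004,1,0.008,0,0,0,0,0,1,0.004,0,0,0,0,0,1,0.002,0,0,0,0,0,1])

```text
clock: 8.2
eef_pos: [0.5964, -0.3061, 0.2622]
tool_rot: [-0.326, 0.627, 0.323, 0.629]
ft_force: [-0.0, -0.9, -3.7]
grip_width: 0.055
```

```bash
python3 -c "
from fit import *
plan([.5955,-.306,.262],54.7)"
```

```text
t 8.2 yaw 54.71584101556435 eef [ 0.5964 -0.3061  0.2622] F [-0.0109 -0.8909 -3.6992] w 0.05500146625396979 q6 [-0.4744  0.6596  0.2821  1.1876  0.0006  0.1415]
 tilt [ 0.0053 -0.0021 -1.    ] rotvec [0.0003 0.0014 0.0055] deg 0.3281478002191542 shift after [ 0.0002  0.0008 -0.0004]
```

arm_command(moves=[0.002,0,0,0,0,0.005,1,0,0,0,0,0,0,1])

```text
clock: 8.37
eef_pos: [0.597, -0.3065, 0.2613]
tool_rot: [-0.326, 0.627, 0.324, 0.629]
ft_force: [0.1, 0.3, -3.3]
grip_width: 0.0547
```

```bash
python3 -c "
from fit import *
plan([.5955,-.306,.262],54.7)"
```

```text
t 8.3667 yaw 54.72217709736009 eef [ 0.597  -0.3065  0.2613] F [ 0.1473  0.3061 -3.3343] w 0.05471831519858397 q6 [-0.4745  0.6626  0.2851  1.1898  0.001   0.1413]
 tilt [ 0.0036 -0.0007 -1.    ] rotvec [0.0004 0.0015 0.0034] deg 0.2119963272553484 shift after [-0.0007  0.0015 -0.0005]
```

arm_command(moves=[0.003,0,0,0,0,0.004,1,0.002,0,0,0,0,0,1])

```text
clock: 8.53
eef_pos: [0.5978, -0.3069, 0.2609]
tool_rot: [-0.326, 0.627, 0.324, 0.629]
ft_force: [-4.7, 2.6, 6.1]
grip_width: 0.0547
```

```bash
python3 -c "
from fit import *
plan([.5955,-.306,.262],54.7)"
```

```text
t 8.5333 yaw 54.713077227276756 eef [ 0.5978 -0.3069  0.2609] F [-4.6683  2.6176  6.1475] w 0.05471618901042668 q6 [-0.4745  0.6639  0.2864  1.1879  0.0011  0.1413]
 tilt [ 0.0053 -0.0015 -1.    ] rotvec [0.0002 0.0019 0.0051] deg 0.31310640027105757 shift after [-0.0011  0.0024 -0.0006]
```

arm_command(moves=[0,0,0,0,0,0,0.2,0,0,0,0,0,0,-0.5,0,0,0,0,0,0,-1,0,0,0,0,0,0,-1,0,0,0,0,0,0,-1,-0.02,0,0,0,0,0,-1,-0.03,0,0,0,0,0,-1,-0.04,0,0,0,0,0,-1,-0.04,0,0,0,0,0,-1,-0.03,0,0,0,0,0,-1,0,0,0,0,0,0,-1])

```text
clock: 9.45
eef_pos: [0.5965, -0.3066, 0.4248]
tool_rot: [-0.325, 0.628, 0.325, 0.628]
ft_force: [-0.3, 0.7, 1.5]
grip_width: 0.0855
```

```bash
python3 w.py w11;python3 -c "
from fit import *
plan([.43,.30,.43],54.7)
cv2.imwrite('pics/s11.png',crop(bot.camera('side')[:,:,::-1],150,80,350,370,2))"
```

```text
t 9.5 yaw 54.70712367442294 eef [ 0.5965 -0.3066  0.4224] F [0.4318 0.0832 0.2981] w 0.08537802703394264 q6 [-0.4751  0.603   0.6002  1.5704  0.0016  0.1409]
 tilt [-0.0014  0.0025 -1.    ] rotvec [ 0.0001  0.0013 -0.0026] deg 0.16602291398812363 shift after [-0.0076  0.4864  0.3989]
```

View pics/w11.png

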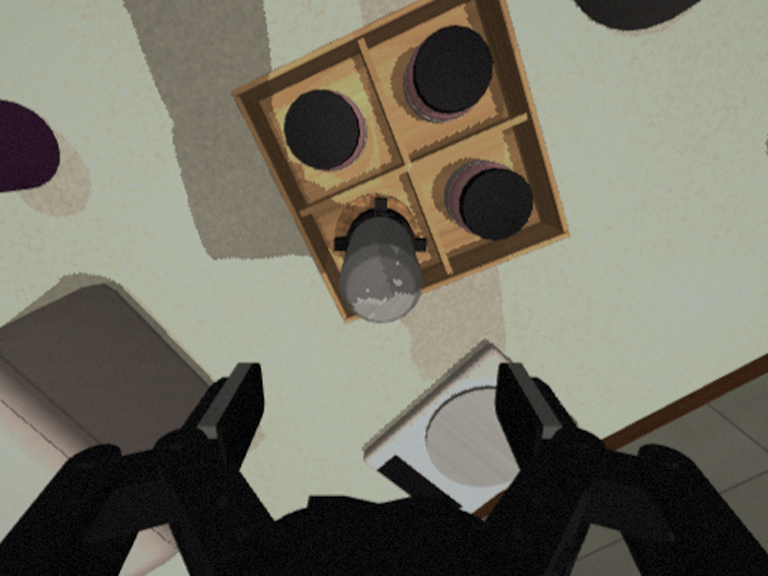

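View pics/s11.png

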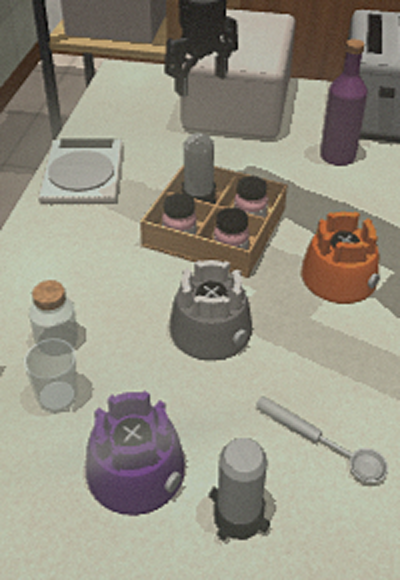

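arm_command(moves=[0,0.02,0.018,0,0,0,-1,0,0.03,0.0265,0,0,0,-1,0,0.03,0.0265,0,0,0,-1,0,0.03,0.0265,0,0,0,-1,0,0.03,0.0265,0,0,0,-1,0,0.03,0.0265,0,0,0,-1,0,0.03,0.0265,0,0,0,-1,0,0.03,0.0265,0,0,0,-1,0,0.03,0.0265,0,0,0,-1,0,0.03,0.0265,0,0,0,-1,0,0.03,0.0265,0,0,0,-1,0,0.03,0.0265,0,0,0,-1,0,0.03,0.0265,0,0,0,-1,0,0.03,0.0265,0,0,0,-1,0,0.02,0.018,0,0,0,-1,0,0,0,0,0,0,-1,0,0,0,0,0,0,-1])

```text
clock: 10.97
eef_pos: [0.4526, 0.2719, 0.3847]
tool_rot: [-0.312, 0.65, 0.333, 0.608]
ft_force: [0.4, -0.8, -0.4]
grip_width: 0.0854
```

```bash
python3 w.py w12;python3 -c "
from fit import *
plan([.435,.306,.43],54.7)
show('w12','w12o',[(circ(.435,.306,.131,.028),G)],(0,0,512,384),1.5)"
```

```text
t 11.0167 yaw 54.35203158110091 eef [0.4527 0.2715 0.3844] F [ 0.1109 -0.1787 -0.4825] w 0.08522667833686935 q6 [0.532  0.3315 0.0747 1.3716 0.0335 1.1542]
 tilt [-0.0666 -0.0003 -0.9978] rotvec [-0.0071 -0.039  -0.0541] deg 3.8422430885062457 shift after [-0.0456  0.0344  0.018 ]
```

View pics/w12o.png

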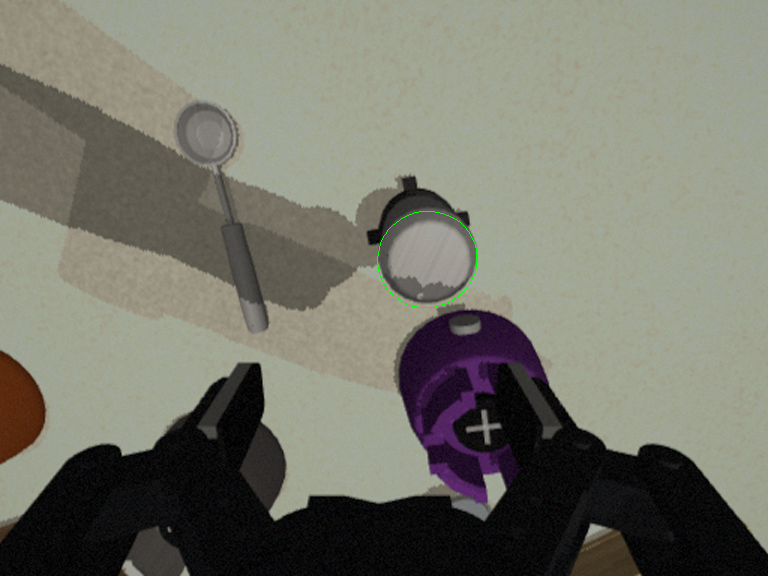

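```bash
python3 - <<'E'
from fit import *
o,_=pickle.load(open("pics/w12.pkl","rb"))
u=lambda x,y,z:unproj("wrist",(x/1.5-.2,y/1.5-.2),z,o)[0]
for p in[(408,177),(370,239),(466,216)]:
    d=u(*p,.022)[:2]-[.435,.306];print(np.hypot(*d),np.degrees(np.arctan2(d[1],d[0])))
c=[.435,.306]
a=45
for th in (48,):
  show('w12','w12p',[(circ(*c,.131,.028),G)]+[(seg(*c,th+90*k,.03,.042,.024),Y) for k in range(4)],(200,80,360,240),4.5)
print(u(486,427,.085),"purple")
E
```

```text
0.04416814074593818 155.07458756890827
0.03928000827730747 -115.99810786538059
0.041411843196423756 72.443450215027
[0.5796 0.2677 0.085 ] purple
```

View pics/w12p.png

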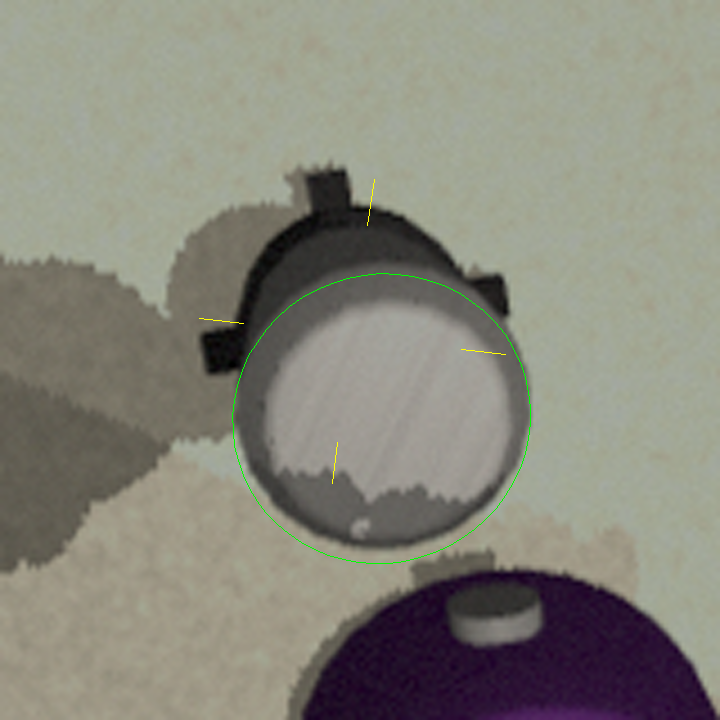

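```bash
python3 - <<'E'
from fit import *
c=[.433,.307]
show('w12','w12q',[(circ(*c,.131,.028),G),(circ(*c,.024,.042),B)]+[(seg(*c,67+90*k,.03,.042,.024),Y) for k in range(4)],(200,80,360,240),4.5)
plan([.433,.307,.34],67)
E
```

```text
t 11.0167 yaw 54.35203158110091 eef [0.4527 0.2715 0.3844] F [ 0.1109 -0.1787 -0.4825] w 0.08522667833686935 q6 [0.532  0.3315 0.0747 1.3716 0.0335 1.1542]
 tilt [-0.0666 -0.0003 -0.9978] rotvec [-0.2217 -0.0331 -0.0581] deg 13.26814788280579 shift after [0.0444 0.032  0.025 ]
```

View pics/w12q.png

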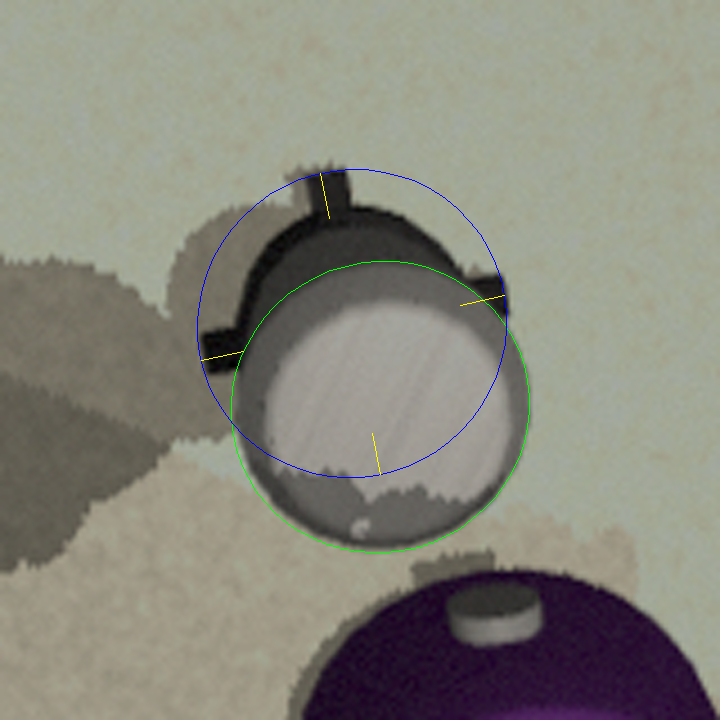

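arm_command(moves=[-0.01,0,0,-0.1,-0.033,-0.058,-1,0,0,0,-0.1,0,0,-1,0,0.016,0.012,0,0,0,-1,0,0.014,0.012,0,0,0,-1,0,0,0,0,0,0,-1,0,0,0,0,0,0,-1])

```text
clock: 11.52
eef_pos: [0.4369, 0.2981, 0.3879]
tool_rot: [-0.386, 0.599, 0.381, 0.59]
ft_force: [0.0, 0.8, 0.0]
grip_width: 0.0855
```

```bash
python3 w.py w13;python3 - <<'E'
from fit import *
c=[.433,.307]
show('w13','w13q',[(circ(*c,.131,.028),G),(circ(*c,.024,.042),B)]+[(seg(*c,66+90*k,.03,.042,.024),Y) for k in range(4)],(180,80,340,280),3.5)
plan([.433,.307,.26],66)
E
```

```text
t 11.5667 yaw 65.62728354282021 eef [0.4369 0.298  0.3878] F [ 1.1926 -0.2823 -0.0028] w 0.0849501308984921 q6 [ 0.6003  0.3116  0.0566  1.3292 -0.0073  1.0258]
 tilt [-0.0069 -0.0136 -0.9999] rotvec [-0.0065 -0.0152 -0.0008] deg 0.9490600164990107 shift after [0.1278 0.0073 0.0066]
```

View pics/w13q.png

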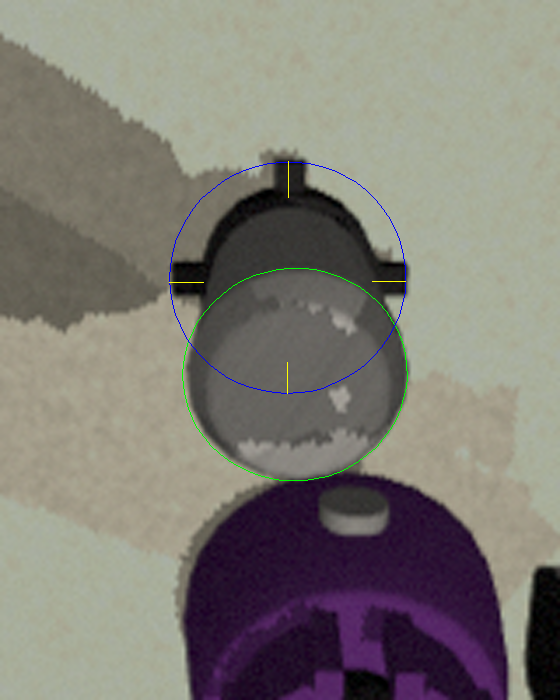

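arm_command(moves=[0,0.007,0.006,-0.006,-0.015,-0.001,-1,0,0.001,0.001,0,0,0,-1,0.03,0,0,0,0,0,-1,0.03,0,0,0,0,0,-1,0.01,0,0,0,0,0,-1,0,0,0,0,0,0,-1,0,0,0,0,0,0,-1])

```text
clock: 12.15
eef_pos: [0.4348, 0.3046, 0.3163]
tool_rot: [-0.383, 0.593, 0.383, 0.596]
ft_force: [-0.2, 0.2, -0.1]
grip_width: 0.0853
```

```bash
python3 w.py w14;python3 - <<'E'
from fit import *
c=[.4325,.3075]
show('w14','w14q',[(circ(*c,.131,.028),G),(circ(*c,.024,.042),B)]+[(seg(*c,66+90*k,.03,.042,.024),Y) for k in range(4)],(150,100,370,340),2.5)
plan([.4325,.3075,.254],66)
E
```

```text
t 12.2 yaw 65.57158177700657 eef [0.4349 0.3047 0.3165] F [-0.7783  0.0594 -0.1502] w 0.08515335032855315 q6 [ 0.6113  0.3529 -0.0764  1.136  -0.0005  1.0376]
 tilt [ 0.0048  0.0027 -1.    ] rotvec [-0.0075  0.0045  0.0033] deg 0.5344555532725705 shift after [0.0625 0.0033 0.0016]
```

View pics/w14q.png

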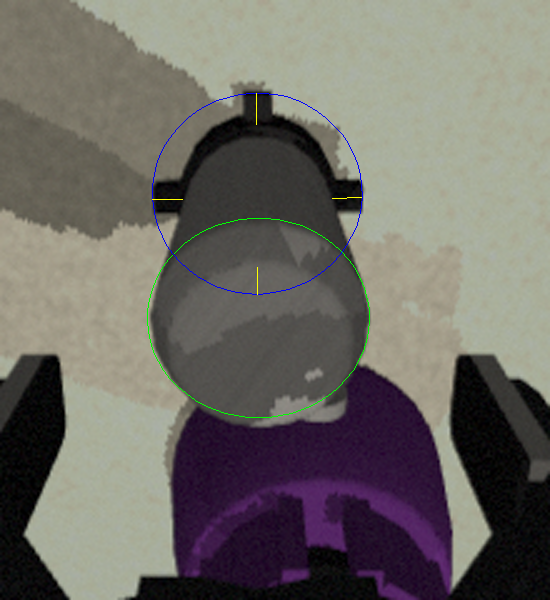

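arm_command(moves=[0.015,0.003,0.001,-0.007,0.004,0.003,-1,0.02,0.001,0,0,0,0,-1,0.015,0,0,0,0,0,-1,0.006,0,0,0,0,0,-1,0,0,0,0,0,0,-1])

```text
clock: 12.62
eef_pos: [0.4351, 0.3089, 0.2661]
tool_rot: [-0.384, 0.588, 0.385, 0.599]
ft_force: [-0.6, 0.5, -0.2]
grip_width: 0.0851
```

```bash
python3 w.py w15;python3 - <<'E'
from fit import *
c=[.4325,.3075]
show('w15','w15q',[(circ(*c,.131,.028),G),(circ(*c,.024,.042),B)]+[(seg(*c,66+90*k,.03,.042,.024),Y) for k in range(4)],(150,100,370,340),2.5)
plan([.4325,.3075,.254],66)
E
```

```text
t 12.6667 yaw 65.91472654213017 eef [0.4353 0.309  0.2668] F [ 0.6188  0.0702 -0.4834] w 0.08525070849995113 q6 [ 0.6174  0.3994 -0.1481  1.0075 -0.0002  1.0378]
 tilt [ 0.013   0.009  -0.9999] rotvec [-0.0015  0.0135  0.0082] deg 0.9105780623684577 shift after [ 0.0128  0.002  -0.0025]
```

View pics/w15q.png

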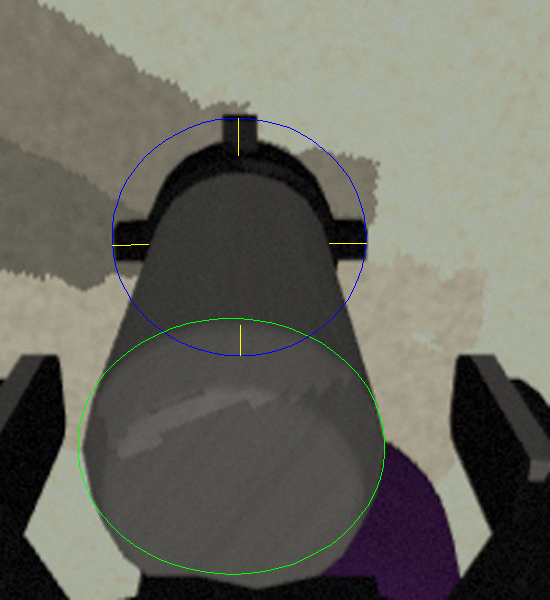

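arm_command(moves=[0.005,0.002,-0.003,0,0.014,0.008,-1,0.006,0,0,0,0,0,-1,0.002,0,0,0,0,0,-1,0,0,0,0,0,0,-1])

```text
clock: 13.0
eef_pos: [0.4336, 0.3078, 0.2567]
tool_rot: [-0.385, 0.592, 0.384, 0.595]
ft_force: [-0.1, 0.1, 0.6]
grip_width: 0.0855
```

```bash
python3 - <<'E'
from fit import *
plan([.4325,.3075,.254],66)
E
```

```text
t 13.0 yaw 65.89422014858789 eef [0.4336 0.3078 0.2567] F [-0.1005  0.0832  0.563 ] w 0.08554613043968043 q6 [ 0.6175  0.4106 -0.1603  0.9949 -0.0005  1.0382]
 tilt [ 0.0044  0.0025 -1.    ] rotvec [-0.0019  0.0041  0.0029] deg 0.3074871694320082 shift after [ 0.0027  0.0008 -0.0007]
```

arm_command(moves=[0.003,0.001,-0.001,0,0.004,0.003,-1,0,0,0,0,0,0,0.3,0,0,0,0,0,0,0.6,0,0,0,0,0,0,1,0,0,0,0,0,0,1,0,0,0,0,0,0,1,0,0,0,0,0,0,1,0,0,0,0,0,0,1,0,0,0,0,0,0,1])

```text
clock: 13.75
eef_pos: [0.4324, 0.3074, 0.2544]
tool_rot: [-0.385, 0.593, 0.385, 0.594]
ft_force: [0.1, -0.3, -0.5]
grip_width: 0.055
```

```bash
python3 w.py w16; python3 - <<'E'
from fit import *
plan([.4325,.3075,.254],66)
o,a=pickle.load(open("pics/w6.pkl","rb"));o,b=pickle.load(open("pics/w16.pkl","rb"))
f=lambda im:cv2.resize(im[130:350,180:330,::-1],None,fx=2.6,fy=2.6,interpolation=cv2.INTER_CUBIC)
cv2.imwrite("pics/cmp.png",np.hstack([f(a),f(b)]))
E
```

```text
t 13.8 yaw 65.89196581998739 eef [0.4324 0.3073 0.2544] F [-0.9294 -0.0378 -0.351 ] w 0.054614149717870646 q6 [ 0.618   0.4126 -0.1641  0.9933 -0.0001  1.0388]
 tilt [ 0.0008  0.0004 -1.    ] rotvec [-0.0019  0.0006  0.0005] deg 0.11810136458714016 shift after [ 0.0004 -0.0001  0.0002]
```

View pics/cmp.png

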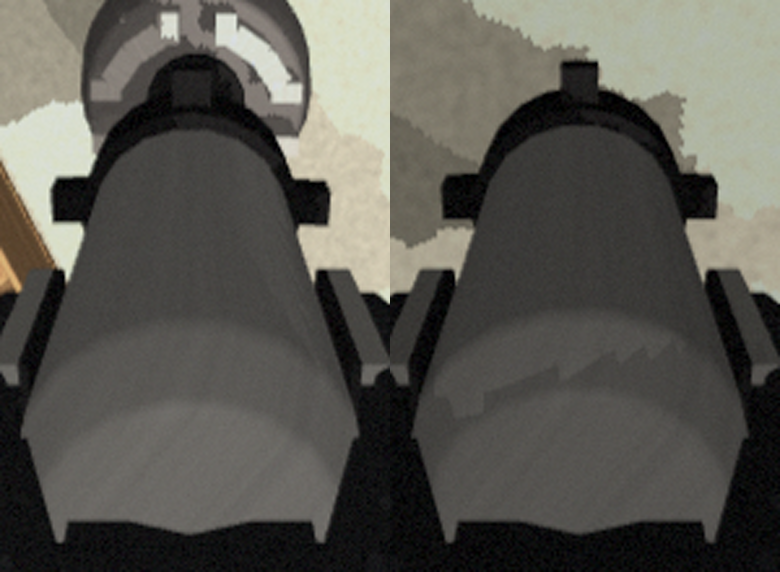

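```bash
python3 - <<'E'
from fit import *
M=CAL["wrist"]["mount"];K=CAL["wrist"]["mtx"]
def pt(P):
    c=(np.atleast_2d(P)-M[:3,3])@M[:3,:3]*[1,-1,-1];p=c@K.T;p=p[:,:2]/p[:,2:];return (p-[180,130]+.5)*2.6-.5
for h in(.2518,.2544):
  for dy in(0,.002,-.002): print(h,dy,pt([[h-.024,.042+dy,0],[h-.024,dy,.042],[h-.024,dy,-.042]]).ravel().round(1))
E
```

```text
0.2518 0 [187.4  66.4 327.  203.9  48.  203.8]
0.2518 0.002 [187.4  59.4 327.4 197.8  47.5 197.7]
0.2518 -0.002 [187.4  73.4 326.5 210.   48.4 209.9]
0.2544 0 [187.4  64.5 325.4 200.6  49.6 200.5]
0.2544 0.002 [187.4  57.6 325.8 194.5  49.1 194.4]
0.2544 -0.002 [187.4  71.4 325.  206.6  50.  206.5]
```

arm_command(moves=[-0.01,0,0,0,0,0,1,-0.02,0,0,0,0,0,1,-0.03,0,0,0,0,0,1,-0.035,0,0,0,0,0,1,-0.035,0,0,0,0,0,1,-0.03,0,0,0,0,0,1,-0.02,0,0,0.1,0,0,1,0,0,0,0.1,0,0,1,0,0,0,0,0,0,1,0,0,0,0,0,0,1])

```text
clock: 14.63
eef_pos: [0.43, 0.3059, 0.4442]
tool_rot: [-0.322, 0.633, 0.321, 0.627]
ft_force: [-0.1, 0.6, -3.1]
grip_width: 0.0543
```

```bash
python3 - <<'E'
from fit import *
plan([.5232,.0021,.44],54.7)
E
```

```text
t 14.6333 yaw 54.10260194760805 eef [0.43   0.3059 0.4442] F [-0.1127  0.5501 -3.1221] w 0.05433646166481928 q6 [0.6183 0.288  0.1704 1.462  0.0002 1.2448]
 tilt [-0.0074 -0.005  -1.    ] rotvec [-0.0104 -0.0084 -0.0031] deg 0.7864275741696087 shift after [ 0.0042 -0.2516 -0.1941]
```

arm_command(moves=[0,-0.018,-0.014,-0.01,-0.008,-0.003,1,0,-0.027,-0.021,0,0,0,1,0,-0.027,-0.021,0,0,0,1,0,-0.027,-0.021,0,0,0,1,0,-0.027,-0.021,0,0,0,1,0,-0.027,-0.021,0,0,0,1,0,-0.027,-0.021,0,0,0,1,0,-0.027,-0.021,0,0,0,1,0,-0.015,-0.012,0,0,0,1,0,0,0,0,0,0,1,0,0,0,0,0,0,1])

```text
clock: 15.55
eef_pos: [0.5142, 0.0263, 0.4318]
tool_rot: [-0.332, 0.631, 0.338, 0.614]
ft_force: [-0.4, 0.6, -2.7]
grip_width: 0.055
```

```bash
python3 - <<'E'
from fit import *
plan([.5232,.0021,.40],54.7)
E
```

```text
t 15.55 yaw 56.57830017743625 eef [0.5142 0.0263 0.4318] F [-0.3633  0.5542 -2.6554] w 0.054972915893772824 q6 [ 0.0519  0.2724  0.1172  1.4403 -0.0032  0.6355]
 tilt [-0.0245 -0.0044 -0.9997] rotvec [ 0.0326 -0.0175 -0.0177] deg 2.351453777184153 shift after [ 0.0318 -0.0213 -0.0146]
```

arm_command(moves=[0,-0.018,-0.012,0.032,-0.018,-0.018,1,0,-0.003,-0.002,0,0,0,1,0,0,0,0,0,0,1,0,0,0,0,0,0,1])

```text
clock: 15.88
eef_pos: [0.5228, 0.005, 0.4286]
tool_rot: [-0.325, 0.629, 0.329, 0.625]
ft_force: [0.3, 0.3, -2.9]
grip_width: 0.0551
```

```bash
python3 - <<'E'
from fit import *
plan([.5232,.0021,.39],54.7)
E
```

```text
t 15.8833 yaw 55.112833606173645 eef [0.5228 0.005  0.4286] F [ 0.3142  0.3102 -2.9263] w 0.05513944151138935 q6 [0.009  0.2808 0.1206 1.4172 0.0024 0.6179]
 tilt [-0.0067  0.0023 -1.    ] rotvec [ 0.0072 -0.0019 -0.0068] deg 0.5785044457491862 shift after [ 0.0386 -0.002  -0.0022]
```

arm_command(moves=[0.015,-0.002,-0.002,0.007,-0.002,-0.007,1,0.015,0,0,0,0,0,1,0.01,0,0,0,0,0,1,0,0,0,0,0,0,1,0,0,0,0,0,0,1])

```text
clock: 16.3
eef_pos: [0.5216, 0.0083, 0.3875]
tool_rot: [-0.328, 0.626, 0.33, 0.626]
ft_force: [-0.3, -0.3, -2.2]
grip_width: 0.0548
```

```bash
python3 w.py w17; python3 - <<'E'
from fit import *
plan([.5232,.0021,.365],54.7)
c=(.5228,.003)
show('w17','w17o',[(circ(*c,.109,.047),G),(circ(*c,.109,.034),G)],(150,50,360,290),2.5)
E
```

```text
t 16.35 yaw 55.379602574205585 eef [0.5215 0.0083 0.3875] F [-0.1287  0.6744 -2.8971] w 0.05491732627703488 q6 [0.0155 0.2921 0.029  1.3096 0.0022 0.6197]
 tilt [-0.002   0.0022 -1.    ] rotvec [ 0.0119  0.0007 -0.0029] deg 0.7005275711973168 shift after [ 0.0225 -0.005  -0.0041]
```

View pics/w17o.png

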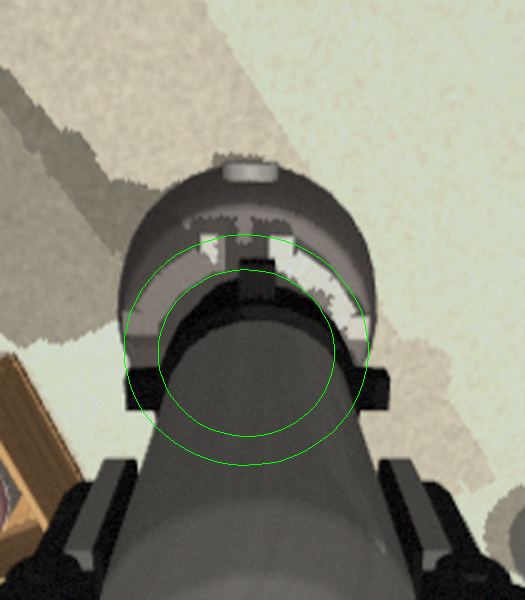

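arm_command(moves=[0,-0.005,-0.004,0.012,0,-0.003,1,0,-0.001,-0.001,0,0,0,1,0,0,0,0,0,0,1])

```text
clock: 16.6
eef_pos: [0.5241, 0.0015, 0.3894]
tool_rot: [-0.326, 0.627, 0.325, 0.629]
ft_force: [-0.4, -0.2, -2.7]
grip_width: 0.0551
```

```bash
python3 - <<'E'
from fit import *
plan([.5232,.0021,.365],54.7)
E
```

```text
t 16.6 yaw 54.78637523536155 eef [0.5241 0.0015 0.3894] F [-0.3504 -0.2294 -2.6874] w 0.055117756406934296 q6 [0.0028 0.2937 0.0362 1.31   0.0003 0.6174]
 tilt [ 0.0033  0.0003 -1.    ] rotvec [0.0015 0.0021 0.0025] deg 0.2063840991802121 shift after [ 0.0244  0.0011 -0.    ]
```

arm_command(moves=[0.01,0.001,0,0,0.002,0.002,1,0.01,0,0,0,0,0,1,0,0,0,0,0,0,1])

```text
clock: 16.85
eef_pos: [0.5239, 0.0017, 0.3694]
tool_rot: [-0.326, 0.627, 0.324, 0.629]
ft_force: [-1.2, -0.1, -3.6]
grip_width: 0.0543
```

```bash
python3 w.py w18; python3 - <<'E'
from fit import *
plan([.5232,.0021,.365],54.7)
show('w18','w18o',[],(150,50,360,290),2.5)
E
```

```text
t 16.9 yaw 54.73511816382996 eef [0.524  0.0016 0.37  ] F [-0.5618  0.2677 -2.9551] w 0.05435968765735064 q6 [ 0.0032  0.3029 -0.0023  1.2609 -0.0002  0.6187]
 tilt [ 0.0047 -0.0002 -1.    ] rotvec [0.0006 0.0026 0.0039] deg 0.2695613374531575 shift after [ 0.005   0.0009 -0.0001]
```

View pics/w18o.png

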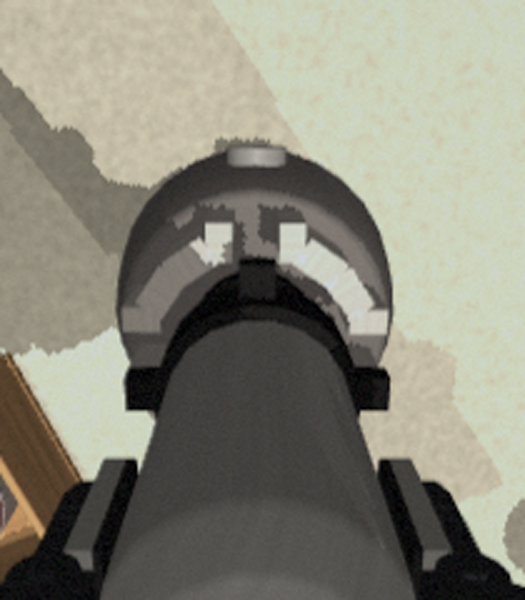

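arm_command(moves=[0.008,0.001,0,0,0.002,0.004,1,0.006,0,0,0,0,0,1,0.003,0,0,0,0,0,1,0,0,0,0,0,0,1])

```text
clock: 17.23
eef_pos: [0.5229, 0.0022, 0.3507]
tool_rot: [-0.325, 0.628, 0.325, 0.628]
ft_force: [-0.4, 0.2, -2.9]
grip_width: 0.0551
```

```bash
python3 w.py w19; python3 - <<'E'
from fit import *
plan([.5232,.0021,.340],54.7)
show('w19','w19o',[],(150,50,360,290),2.5)
E
```

```text
t 17.2833 yaw 54.72465402091894 eef [0.5229 0.0022 0.351 ] F [-0.1426  0.5738 -3.1667] w 0.05518891114405731 q6 [ 0.0041  0.3153 -0.036   1.2206  0.0007  0.6197]
 tilt [-0.0011  0.0007 -1.    ] rotvec [ 0.0004 -0.0001 -0.0013] deg 0.08062591652113459 shift after [ 0.011  -0.0003  0.0001]
```

View pics/w19o.png

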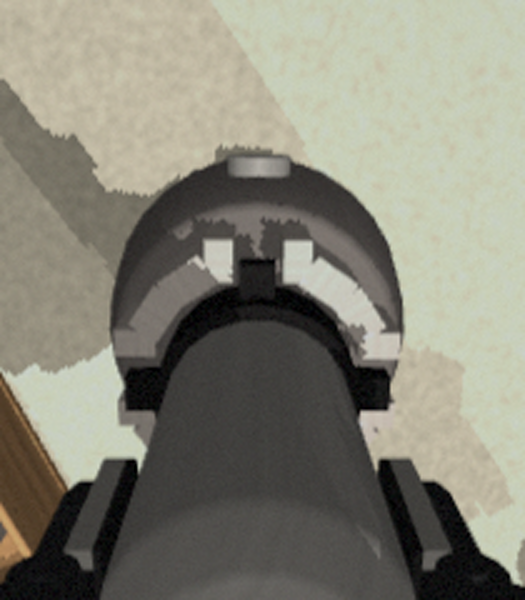

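arm_command(moves=[0.005,0,0,0,0,0,1,0.005,0,0,0,0,0,1,0.002,0,0,0,0,0,1])

```text
clock: 17.53
eef_pos: [0.5235, 0.0023, 0.339]
tool_rot: [-0.325, 0.627, 0.325, 0.628]
ft_force: [-1.2, -0.0, 3.0]
grip_width: 0.0548
```

```bash
python3 w.py w20; python3 - <<'E'
from fit import *
plan([.5232,.0021,.3294],54.7)
show('w20','w20o',[],(150,50,360,290),2.5)
E
```

```text
t 17.5833 yaw 54.72729416838312 eef [0.5235 0.0022 0.3392] F [-1.0259  0.088   2.6423] w 0.054651811372130925 q6 [ 0.0041  0.3233 -0.0568  1.1893  0.0006  0.6198]
 tilt [ 0.0014  0.0006 -1.    ] rotvec [0.0005 0.0013 0.0008] deg 0.09248430432613944 shift after [ 0.0098  0.0001 -0.0003]
```

View pics/w20o.png

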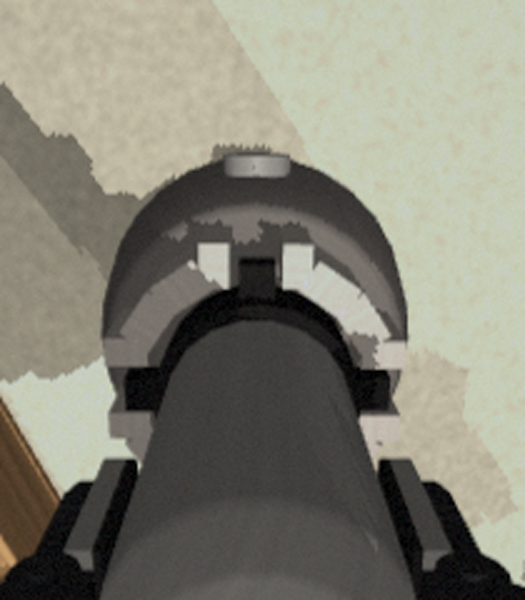

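arm_command(moves=[0.004,0,0,0,0,0,1,0.005,0,0,0,0,0,1,0.005,0,0,0,0,0,1])

```text
clock: 17.83
eef_pos: [0.5233, 0.0022, 0.3293]
tool_rot: [-0.326, 0.626, 0.324, 0.63]
ft_force: [-11.6, -1.7, 39.7]
grip_width: 0.0551
```

```bash
python3 - <<'E'
from fit import *
plan([.5232,.0021,.3294],54.7)
E
```

```text
t 17.8333 yaw 54.723980616295364 eef [0.5233 0.0022 0.3293] F [-11.5883  -1.6961  39.6761] w 0.05514228193607588 q6 [ 0.0042  0.3284 -0.0766  1.1603 -0.      0.6199]
 tilt [ 0.0055 -0.     -1.    ] rotvec [0.0004 0.0031 0.0045] deg 0.3144244309777893 shift after [-0.0001  0.     -0.0001]
```

arm_command(moves=[0.003,0,0,0,0.003,0.005,1,0.003,0,0,0,0,0,1,0.003,0,0,0,0,0,1])

```text
clock: 18.08
eef_pos: [0.5226, 0.0021, 0.3294]
tool_rot: [-0.326, 0.625, 0.323, 0.631]
ft_force: [-6.6, 1.1, 15.7]
grip_width: 0.0547
```

```bash
python3 w.py w21; python3 - <<'E'
from fit import *
plan([.5232,.0021,.3294],54.7)
show('w21','w21o',[],(150,50,360,290),2.5)
s=bot.camera('side')[:,:,::-1];c=bot.camera('scene')[:,:,::-1]
cv2.imwrite('pics/f1.png',crop(s,150,80,400,380,2));cv2.imwrite('pics/f2.png',crop(c,80,80,400,280,2.5))
plan([.5232,.0021,.3294],54.7)
E
```

```text
t 18.1333 yaw 54.721893174225684 eef [0.5226 0.0021 0.3294] F [-7.35   -0.129  15.7059] w 0.05490893913482879 q6 [ 0.0042  0.3258 -0.0802  1.1565 -0.0004  0.6199]
 tilt [ 0.0084 -0.0004 -1.    ] rotvec [0.0004 0.0045 0.0071] deg 0.4808483609781727 shift after [-0.     -0.0005  0.0004]
t 18.2333 yaw 54.71866372483387 eef [0.5226 0.0021 0.3294] F [-5.5048 -0.1689 15.6814] w 0.05483084158962794 q6 [ 0.0041  0.3258 -0.08    1.1566 -0.0004  0.6199]
 tilt [ 0.0084 -0.0004 -1.    ] rotvec [0.0003 0.0045 0.007 ] deg 0.48067120541937813 shift after [-0.     -0.0005  0.0003]
```

View pics/w21o.png

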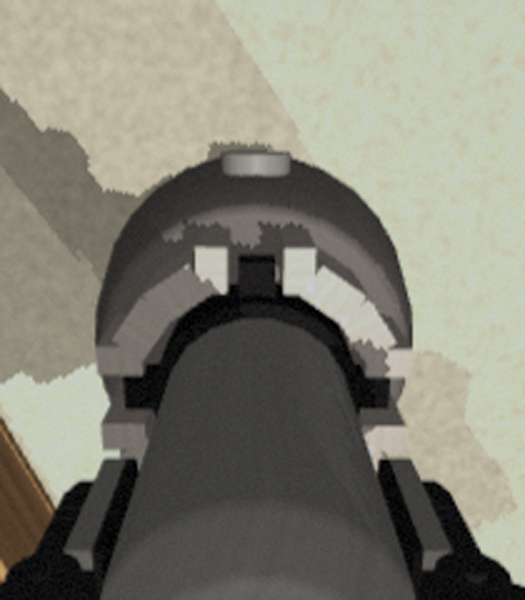

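View pics/f1.png

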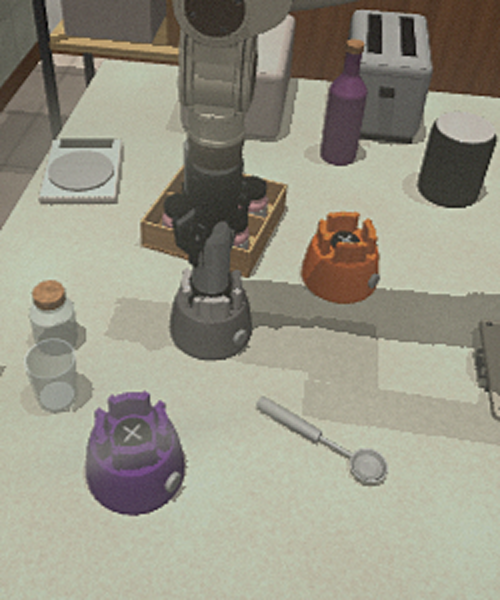

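View pics/f2.png

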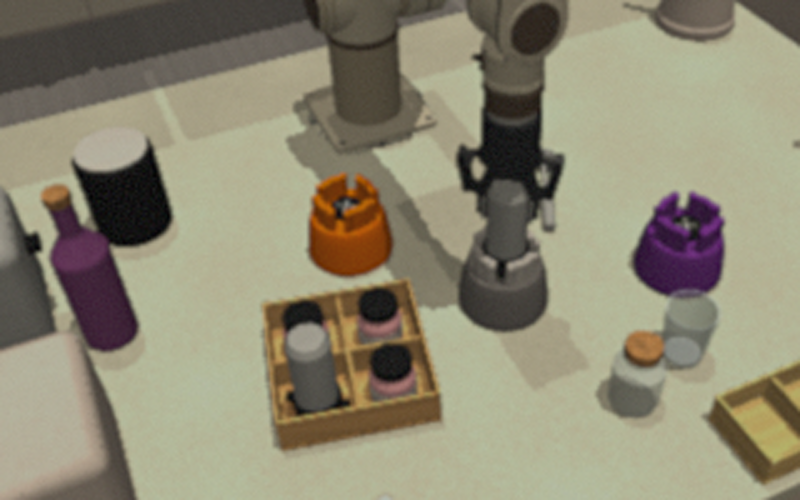

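arm_command(moves=[0.005,0,0,0,0.002,0.004,1,0.005,0,0,0,0,0,1,0.005,0,0,0,0,0,1,0.005,0,0,0,0,0,1])

```text
clock: 18.57
eef_pos: [0.5206, 0.0021, 0.3293]
tool_rot: [-0.329, 0.622, 0.321, 0.634]
ft_force: [-10.0, 1.8, 27.5]
grip_width: 0.0549
```

```bash
python3 w.py w22; python3 - <<'E'
from fit import *
plan([.5232,.0021,.3294],54.7)
E
```

```text
t 18.6167 yaw 54.70439030777434 eef [0.5205 0.0021 0.3293] F [-9.4178  0.8693 27.5537] w 0.054937433553978024 q6 [ 0.0045  0.317  -0.093   1.1408 -0.0021  0.6206]
 tilt [ 0.02   -0.002  -0.9998] rotvec [-0.      0.01    0.0174] deg 1.1508888229030463 shift after [-0.0001 -0.0022  0.0016]
```

arm_command(moves=[0.003,-0.002,0.002,0,0.01,0.017,1,0.004,-0.001,0.001,0,0.005,0.008,1])

```text
clock: 18.78
eef_pos: [0.5244, 0.0026, 0.3294]
tool_rot: [-0.325, 0.628, 0.325, 0.628]
ft_force: [-6.2, -2.1, 20.7]
grip_width: 0.0548
```

```bash
python3 w.py w23; python3 - <<'E'
from fit import *
plan([.5232,.0021,.3294],54.7)
E
```

```text
t 18.8333 yaw 54.68860790438522 eef [0.5245 0.0025 0.3294] F [-5.7776  0.3264 18.0422] w 0.05493587452386654 q6 [ 0.0051  0.3333 -0.069   1.1692 -0.0012  0.6214]
 tilt [-0.0007 -0.0012 -1.    ] rotvec [-0.0002 -0.0014  0.0001] deg 0.08091243370472354 shift after [ 0.      0.0008 -0.0011]
```

View pics/w23.png

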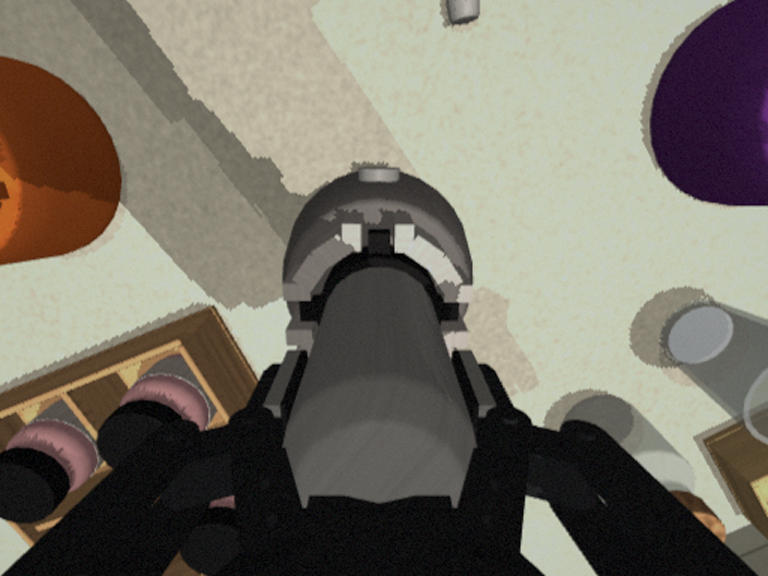

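```bash
python3 - <<'E'
from h import *
bot.camera("side");plan([.5232,.0021,.3294],54.7)
bot.job_done()
E
```

```text
t 18.8833 yaw 54.692062197303926 eef [0.5244 0.0025 0.3294] F [-5.7677 -1.3462 16.5711] w 0.05494898532085586 q6 [ 0.0051  0.3331 -0.0694  1.1689 -0.001   0.6214]
 tilt [-0.0005 -0.001  -1.    ] rotvec [-0.0001 -0.0012  0.0002] deg 0.0681206124533979 shift after [ 0.      0.0007 -0.0011]
the job is handed in; nothing more can be done
```

I lifted the used cup out of the grey blender base and stood it upright on the cork mat. I then gripped the fresh cup along its lugs, turned it about 11° to match the crown's slots, and slid it in until it meshed. I pressed it fully down and handed the job in at about 18.9 s, still gripping and pushing.

**Last checks:**
- **Pressed down:** From first contact with the drive plate, the tool went down 9.8 mm and stopped at the height worked out beforehand for fully down (329 mm). It went no lower when I pushed harder.
- **Force:** The net upward force at hand-in was 16.6 N, which with the cup's weight means about 19–20 N on the plate. That is above the spring's 12 N maximum. It was still easing slightly in the last readings (20.7, 18.0, then 16.6 N) while the height held.
- **Fit and tilt:** All four lugs were meshed in the last close wrist views. The tilt was under 0.1°, after I corrected a lean of about 1° that built up while pressing.
- **Used cup and the rest:** After the fresh cup was in, the scene and side pictures showed the used cup upright in its cell and nothing else visibly moved.

**What disagreed:**
- The scene and side cameras differed by up to about 1 cm on positions, so I relied on wrist-camera fits instead.
- One brief push peaked at 40 N at the wrist, through the gripped cup and well below the 120 N wrist limit.
- About 6 N of sideways force remained at the end.

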